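# Set the straightedge against the two pins of the trimming plate

## Robot

A 7-joint arm with a two-finger parallel gripper is mounted at the origin on a cart in front of the work surface, level with it; the furniture and walls round the work are solid. World frame = base frame: x ahead of the robot, y to its left, z up, the work surface at z = 0. Lengths are in m, angles in rad, forces in N, time in s.
With the tool pointing down it reaches from about 0.4 to 0.85 m from the base axis. Payload 10.4 kg.
Tool frame: the origin (TCP) lies at the very end of the fingers, on their centre line; the grasp point (between the pads) lies r.grasp_offset behind it (r.grasp_offset is the distance from the TCP to the grasp point, in m); z points along the fingers, y is the direction in which the jaws open and shut (so a half turn about z gives the same grasp; the last joint's range is limited). The gripper opens to 87 mm and grips with 3 to 60 N. Pads are 19 mm wide; open, the fingers measure 117 mm over their backs; the gripper's body (75 mm by 190 mm) begins 51 mm behind the grasp point.
Start: joints at [-1.185, 0.332, -0.065, 1.46, 0.022, 1.35, -0.088], TCP at [0.248, 0.574, 0.223] pointing down, gripper open.
Joint ranges: [-2.6, 2.6], [-0.5, 2.12], [-1.47, 1.34], [0.16, 2.42], [-1.27, 4.41], [0.06, 2.06], [-2.6, 2.6]. Speed limits (rad/s): [2.22, 2.22, 2.79, 2.79, 3.14, 3.14, 3.14].

## Interface

Orientations are given as a unit quaternion [x, y, z, w].
In Python, from bench import read_state, cams, job, r gives the robot as it stands. The module is installed in compiled form; this text tells all that it offers.
- The arm moves only by the tool arm_command, never from a script. Its argument "increments" is a list of rows, each an object of numbers: "gripper": the opening in per cent of the stroke, from 0 (shut) to 100 (fully open); "dx", "dy", "dz": the shift along the tool's x, y, z in m; "spin": the turn about the tool's z in degrees. In form: [{"gripper": .., "dx": .., "dy": .., "dz": .., "spin": ..}, ...]. A call has exactly 8 rows; each row shifts and turns the commanded pose from where the row before left it, along the tool's axes as they then stand; what a row does not reach is not made up. A row lasts 1/8 s, in which the tool goes at most 62.5 mm and 10.7 degrees, less where a joint would pass 70% of its speed; a pose out of reach is approached as far as the arm can. A call with a gripper value outside its range is refused whole. The fingers move at their own pace and stop on an object; "grip_force" is the grip in N (left out, the last holds). Time passes only in rows, so rows that do not move let the fingers close, or fill a call up. It gives the time, the measured TCP pose, the force and the opening at its end, in the units of the state.
- read_state(): the state, without advancing time (a new reading comes with each control period).
- cams.camera(name): name is "scene" or "top"; returns the picture (480x640x3 uint8, red, green, blue); there is no depth.
- cams.camera_info(name): a dict with "K" (3x3 intrinsics, pixels), "k1" (the pictures are not rectified: a ray, as slopes to the right and down, at radius r is drawn at 1 + k1 r^2 times it, then the intrinsics apply), "rvec" (rotation vector, rad) and "tvec" (3), from world to camera coordinates, as OpenCV has them. Camera axes: x right, y down, z forward; pixel columns grow to the right and rows downward; lengths in m; the calibration is good to about 2 mm. A picture is of the moment at which its call begins. camera_info takes no time and is no camera call.
- job.close_job(): hands the job in, once; it reports no verdict.
The state is a dict: "time": time; "joint_positions": joint angles; "joint_vel": joint speeds; "joint_torque": joint torques, N m; "ee_pos": TCP position; "eef_rot": TCP orientation; "ft_force": force on the tool from outside, world axes, zero at the start; "torque": the same for the moment, N m; "width": finger opening in m.
Only numpy, scipy, OpenCV 4.12 (cv2) and the standard library are available. Lean on these libraries where they do the work, as an engineer would, in place of code of your own. Each camera call takes 0.05 s, during which the arm holds its last target.

## Task

Set the aluminium straightedge up as the stop for trimming brushes: lift it out of its rack, lay it over on the open bench so that it lies on its cork face, and let go; then take it again across its width, carry it flat onto the steel plate and slide it gently, from the wide part of the plate, until one long side touches both pins at once, with both pins well within its length, and leave it there. Lay it over on the bench, not on the plate; do not shove the plate out of its place; leave the tin can and the glue bottle alone.

Things in the scene. Friction and masses are not known exactly. Their poses are not given: they have to be found in the camera images.
- straightedge: Aluminium bar 200 x 45 x 20 mm, about 0.2 kg. Origin at its centre; y along its length, z across its 45 mm width, x through its thickness, pointing out of the cork face. Starts standing on edge in the rack (z up, cork away from the robot), underside 6 mm above the bench, top 51 mm. It also stands by itself on the bench. Lying on the cork, x points down and the origin is 10 mm above the surface.
- cork_face (a point): Centre of the straightedge's cork face, 10 mm from the bar's centre along its +x: two full-length cork strips 2 mm thick (within the 20 mm). The opposite bare face has short graduation lines along both edges and a dark dot at one end. Pushed near its top towards the cork side, the standing bar tips onto the cork. Either long side (+z or -z) may touch the pins. It slides on steel at 1 to 2 N.
- rack: Fixed light-wood rack, foot 46 (x) x 120 (y) x 6 mm, with cheeks 20 mm high and 22 mm long (y), centred 49 mm either side of the middle, that hold the bar upright in a 23.6 mm slot along y, open at top and ends. Between the cheeks the middle 76 mm are free for fingers. Origin under its centre on the bench. The bar overhangs the foot by about 40 mm at each end.
- trim_plate: Dark steel plate 130 (x) x 220 (y) x 12 mm, 2 kg, loose on the bench: it slides when pushed harder than roughly 9 to 15 N. Origin under its centre. Two upright pins stand on it 30 mm from the centre towards +x (the far side, 35 mm from the far edge); the wide part is on the -x (robot's) side of the pins.
- pin_left (a point): Axis of the left pin (+y side of the plate), 10 mm above the plate's top. The pin is a steel pin 8 mm in diameter, 16 mm high above the plate, 60 mm from the plate's middle along y (120 mm between the pins). Axes as the plate's.
- pin_right (a point): Axis of the right pin (-y side of the plate), 10 mm above the plate's top; same pin as the left one.
- tin_can: Bystander: plain tin can, 73 mm in diameter, 85 mm high, standing beyond the plate. Origin under its centre, z up.
- glue_bottle: Bystander: white glue bottle with a red tip, 52 mm in diameter, 158 mm high, standing beyond the rack, to the right. Origin under its centre, z up. Right of the rack and nearer than the bottle stands a fixed wooden box with its lid open, under 0.25 m high: pass over it. The bench beyond the rack (away from the robot), from y = -0.1 to 0.13 m, is free for 0.2 m, up to a fixed wooden crate 0.16 m high.

How it is judged:
By the outcome, as a careful person would: the job done as asked, in the order asked, and still so for the second after the job is handed in, with the robot touching nothing.
It also fails if it takes over 70 s, if anything falls off the work surface, if the arm or the gripper's body presses on something with over 40 N, if the wrist force passes 120 N, or if a joint passes its speed limit or range.

## Working session

There is one attempt and no reset: what is moved stays moved. The work goes in short steps, Python scripts to look and compute and a tool call to move; the robot and the scene stay as the last step left them, time stands still between calls to the robot, and variables do not carry over. Pictures are saved under pics/ and viewed, and the job is handed in when it is done.

Besides the shell and the picture viewer there is one more tool, called after ">>>" as name(argument=value, ...) on one line, values as JSON. arm_command: Moves the arm, as the interface text tells. Its arguments: {"type":"object","properties":{"increments":{"type":"array","items":{"type":"object","properties":{"gripper":{"type":"number"},"dx":{"type":"number"},"dy":{"type":"number"},"dz":{"type":"number"},"spin":{"type":"number"}}}},"grip_force":{"type":"number"}},"required":["increments"]}

```bash
mkdir -p pics; python3 - <<'E'
from bench import read_state,cams,job,r
import cv2
for n in("scene","top"):
    im=cams.camera(n); cv2.imwrite(f"pics/{n}0.png",im[:,:,::-1]); print(n,cams.camera_info(n))
s=read_state();print(s);print(r.grasp_offset)
E
```

```text
scene {'K': array([[520.62200068,   0.        , 320.09391066],
       [  0.        , 520.62200068, 237.80433155],
       [  0.        ,   0.        ,   1.        ]]), 'k1': -0.06449230674124572, 'rvec': array([ 2.15033942, -0.55197174,  0.30477116]), 'tvec': array([-0.46405037,  0.23864826,  0.98602257])}
top {'K': array([[605.53029372,   0.        , 319.19952836],
       [  0.        , 605.53029372, 242.30052324],
       [  0.        ,   0.        ,   1.        ]]), 'k1': -0.19885080841183703, 'rvec': array([ 2.15827675, -2.20313412,  0.10305376]), 'tvec': array([0.07397867, 0.56383738, 1.23380288])}
{'time': 0.1, 'joint_positions': array([-1.18458548,  0.33279941, -0.06470459,  1.46086903,  0.02158539,
        1.34989943, -0.08848208]), 'joint_vel': array([ 4.12807030e-05, -9.24827303e-04,  3.01532547e-04, -2.55591692e-03,
        3.52716125e-04, -1.77550685e-03,  4.54995500e-05]), 'joint_torque': array([ 1.78409060e-03, -6.24546003e+01,  2.48618791e-02, -3.90713954e+01,
       -6.13780017e-02,  3.67897656e-02,  1.11536897e-04]), 'ee_pos': array([0.24830522, 0.57317399, 0.22183371]), 'eef_rot': array([ 2.02966103e-01,  9.79185555e-01, -6.30905079e-04, -1.08903649e-04]), 'ft_force': array([-0.40805716, -0.59971354, -0.83249478]), 'torque': array([ 0.01965004, -0.01513413,  0.039329  ]), 'width': 0.08715311632127529}
0.0187
```

View pics/scene0.png

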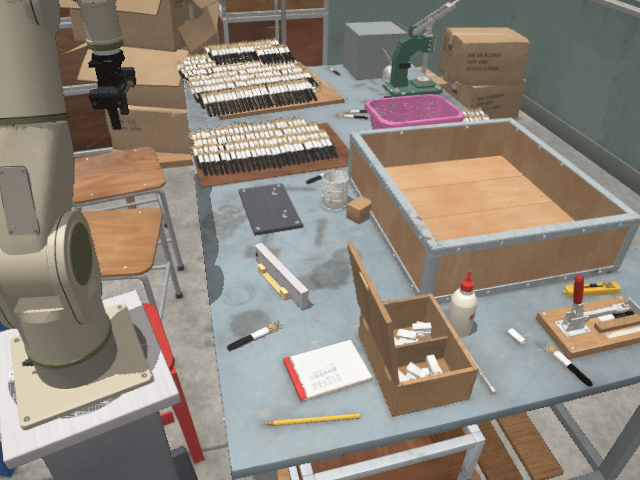

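View pics/top0.png

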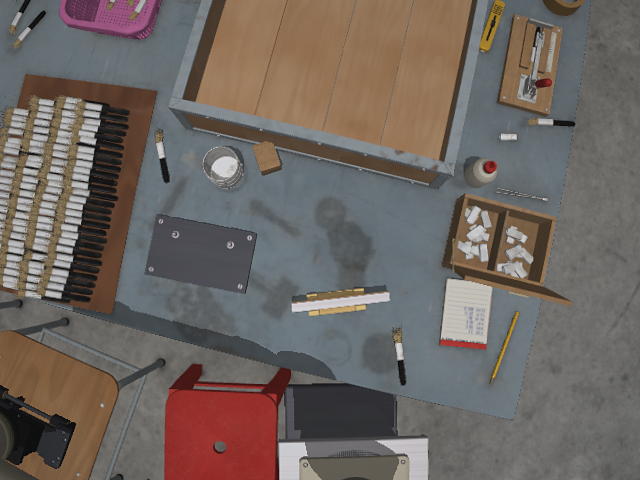

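The scene view shows the bar in its rack near (283,275) and the plate at (270,208). In the top view the bar is at (340,300), the plate at (202,253), with pins near (176,234) and (231,244), the can at (223,167) and the bottle at (482,172).

```bash
cat > h.py <<'E'
import numpy as np,cv2
from bench import read_state,cams,job,r
from scipy.spatial.transform import Rotation as R
I={n:cams.camera_info(n) for n in("scene","top")}
def ray(n,uv):
    c=I[n];K=c["K"];p=np.array(uv,float);d=np.array([(p[0]-K[0,2])/K[0,0],(p[1]-K[1,2])/K[1,1]])
    s=d.copy()
    for _ in range(30): s=d/(1+c["k1"]*(s@s))
    Rm=cv2.Rodrigues(c["rvec"])[0]
    return -Rm.T@c["tvec"],Rm.T@np.array([s[0],s[1],1])
def pt(n,uv,z):
    o,d=ray(n,uv);return o+d*(z-o[2])/d[2]
def proj(n,P):
    c=I[n];Rm=cv2.Rodrigues(c["rvec"])[0];q=Rm@np.array(P,float)+c["tvec"];s=q[:2]/q[2];s=s*(1+c["k1"]*(s@s));K=c["K"]
    return np.array([K[0,0]*s[0]+K[0,2],K[1,1]*s[1]+K[1,2]])
def tri(a,b):
    (o1,d1),(o2,d2)=ray("scene",a),ray("top",b)
    t=np.linalg.lstsq(np.c_[d1,-d2],o2-o1,rcond=None)[0]
    p,q=o1+d1*t[0],o2+d2*t[1];return (p+q)/2,np.linalg.norm(p-q)
def st():
    s=read_state();print("t%.2f"%s["time"],"p",s["ee_pos"].round(4),"rot\n",R.from_quat(s["eef_rot"]).as_matrix().round(4),"F",s["ft_force"].round(2),"w",round(s["width"],4))
E
python3 - <<'E'
from h import *
t=cv2.imread("pics/top0.png");s=cv2.imread("pics/scene0.png")
c=lambda im,x,y,w,h,k:cv2.resize(im[y:y+h,x:x+w],None,fx=k,fy=k,interpolation=cv2.INTER_CUBIC)
cv2.imwrite("pics/ta.png",c(t,280,275,120,60,6))
cv2.imwrite("pics/tb.png",c(t,140,200,130,100,6))
cv2.imwrite("pics/sa.png",c(s,230,170,120,150,4))
st()
E
```

```text
t0.10 p [0.2483 0.5732 0.2218] rot
 [[-9.176e-01  3.975e-01 -5.000e-04]
 [ 3.975e-01  9.176e-01 -1.200e-03]
 [-0.000e+00 -1.300e-03 -1.000e+00]] F [-0.41 -0.6  -0.83] w 0.0872
```

View pics/ta.png

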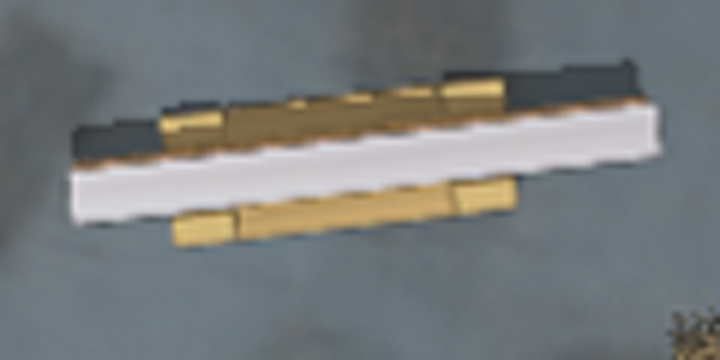

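View pics/tb.png

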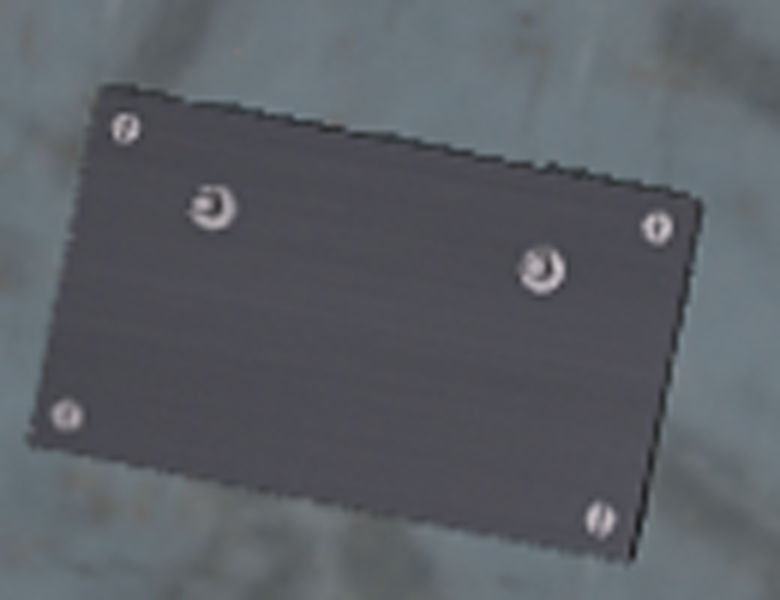

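View pics/sa.png

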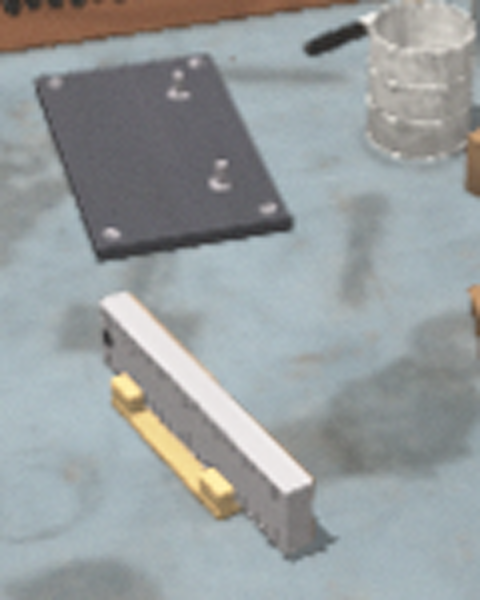

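The crops show the bar's pale top clearly, with cork on the far (up) side, and the plate rotated slightly with its pins on the far side. Now I'll measure with masks.

```bash
cat > m.py <<'E'
from h import *
def bartop(t,z,box):
    x,y,w,h=box;hsv=cv2.cvtColor(t,cv2.COLOR_BGR2HSV);m=((hsv[...,2]>165)&(hsv[...,1]<40)).astype(np.uint8)
    k=np.zeros_like(m);k[y:y+h,x:x+w]=m[y:y+h,x:x+w]
    c=max(cv2.findContours(k,0,2)[0],key=cv2.contourArea)
    return ptsrect(c,z)
def ptsrect(c,z):
    P=np.array([pt("top",q,z)[:2] for q in c[:,0,:]])*1000
    r_=cv2.minAreaRect(P.astype(np.float32));return r_,cv2.boxPoints(r_)
def plate(t,z=0.012,box=(135,200,140,105)):
    x,y,w,h=box;hsv=cv2.cvtColor(t,cv2.COLOR_BGR2HSV);m=((hsv[...,2]<105)&(hsv[...,1]<70)).astype(np.uint8)
    k=np.zeros_like(m);k[y:y+h,x:x+w]=m[y:y+h,x:x+w];k=cv2.morphologyEx(k,cv2.MORPH_OPEN,np.ones((5,5)))
    c=max(cv2.findContours(k,0,2)[0],key=cv2.contourArea)
    return ptsrect(c,z)
E
python3 - <<'E'
from m import *
t=cv2.imread("pics/top0.png")
print(bartop(t,.051,(285,285,110,30)))
print(plate(t))
for q in [(70,170),(655,105),(658,155),(75,222)]: print(pt("top",(280+q[0]/6-.4,275+q[1]/6-.4),.051))
# pins: base ring, scene tops
for a in [(212,208),(542,269)]: print("pinring",pt("top",(140+a[0]/6-.4,200+a[1]/6-.4),.012))
for a,b in [((205,205),(177,73)),((537,267),(220,162))]:
    print("top",pt("top",(140+a[0]/6-.4,200+a[1]/6-.4),.028), tri((230+b[0]/4-.4,170+b[1]/4-.4),(140+a[0]/6-.4,200+a[1]/6-.4)))
for a in [(98,85),(703,200),(632,562),(28,440)]: print("pl",pt("top",(140+a[0]/6-.4,200+a[1]/6-.4),.012))
print("screws")
for a,b in [((125,129),(195,62)),((657,227),(268,208)),((600,519),(111,233)),((67,415),(55,82))]: print(pt("top",(140+a[0]/6-.4,200+a[1]/6-.4),.012),pt("scene",(230+b[0]/4-.4,170+b[1]/4-.4),.012))
print("bar ends scene", [pt("scene",(230+x/4-.4,170+y/4-.4),.051) for x,y in [(102,305),(128,292),(313,478),(290,490)]])
E
```

```text
(((440.85211181640625, 22.3951416015625), (17.80200958251953, 198.08673095703125), 5.143642425537109), array([[423.10742 , 120.24166 ],
       [440.86646 , -77.047386],
       [458.5968  , -75.45138 ],
       [440.83777 , 121.83767 ]], dtype=float32))
(((534.7255249023438, 303.45855712890625), (278.3192138671875, 181.5810546875), 66.29960632324219), array([[395.65652, 212.52931],
       [561.923  , 139.54207],
       [673.79456, 394.38782],
       [507.52808, 467.37506]], dtype=float32))
[0.44115754 0.12157336 0.051     ]
[ 0.45868547 -0.07636483  0.051     ]
[ 0.44178126 -0.07693346  0.051     ]
[0.42364528 0.1202204  0.051     ]
pinring [0.58960379 0.36787691 0.012     ]
pinring [0.56560182 0.25014838 0.012     ]
top [0.58902751 0.36665213 0.028     ] (array([0.58854033, 0.36604938, 0.03090669]), np.float64(0.0003916361739956049))
top [0.56495238 0.24965142 0.028     ] (array([0.56461695, 0.249225  , 0.03120528]), np.float64(0.00012562306011491175))
pl [0.63451001 0.40954659 0.012     ]
pl [0.58873589 0.19316005 0.012     ]
pl [0.46254836 0.21967666 0.012     ]
pl [0.50859401 0.43472484 0.012     ]
screws
[0.61849186 0.3995648  0.012     ] [0.61953402 0.40320904 0.012     ]
[0.57955986 0.20945205 0.012     ] [0.58067825 0.21191846 0.012     ]
[0.4777133  0.23068289 0.012     ] [0.47859711 0.23373263 0.012     ]
[0.51722458 0.42047399 0.012     ] [0.51891632 0.42432435 0.012     ]
bar ends scene [array([0.42402637, 0.1177316 , 0.051     ]), array([0.44254746, 0.12220986, 0.051     ]), array([ 0.46125409, -0.07217343,  0.051     ]), array([ 0.44626711, -0.07474772,  0.051     ])]
```

>>> arm_command(increments=[{"spin": 10.25,"gripper": 100},{"spin": 10.25,"gripper": 100},{"spin": 10.25,"gripper": 100},{"spin": 10.25,"gripper": 100},{"spin": 10.25,"gripper": 100},{"spin": 10.25,"gripper": 100},{"dy": 0.05,"gripper": 100},{"dy": 0.05,"gripper": 100}], grip_force=20)

```text
validation failed for argument at $.in...
```

```bash
cat > go.py <<'E'
from h import *
import sys
# go.py x y z yangle : prints tool-axis delta
def go(x,y,z,ang):
    s=read_state();M=R.from_quat(s["eef_rot"]).as_matrix();d=np.array([x,y,z])-s["ee_pos"]
    a=np.degrees(np.arctan2(M[1,1],M[0,1]));
    print("now",s["ee_pos"].round(4),"yang %.2f"%a,"tilt",M[:2,2].round(4),"j",s["joint_positions"].round(2),"F",s["ft_force"].round(2),"w",round(s["width"],4),"t",round(s["time"],2))
    print("d tool",(M.T@d).round(4),"spin %.2f"%(a-ang))
go(*map(float,sys.argv[1:5]))
E
python3 go.py .4412 .0228 .10 5.14; python3 - <<'E'
from h import *
print("can top",pt("top",(223,163),.085),"can scene base",pt("scene",(336,207),0))
print("bottle",pt("top",(482,168),.15)); print("box",pt("top",(462,196),.08),pt("top",(570,300),.2))
print("crate",pt("top",(185,110),.16),pt("top",(440,175),.16))
E
```

```text
now [0.2483 0.5732 0.2218] yang 66.58 tilt [-0.0005 -0.0012] j [-1.18  0.33 -0.06  1.46  0.02  1.35 -0.09] F [-0.41 -0.6  -0.83] w 0.0872 t 0.1
d tool [-0.3958 -0.4282  0.1224] spin 61.44
can top [0.72423048 0.25333211 0.085     ] can scene base [0.71797224 0.24020509 0.        ]
bottle [ 0.69171486 -0.25333975  0.15      ]
box [ 0.64872687 -0.22855148  0.08      ] [ 0.4335868  -0.39725446  0.2       ]
crate [0.81422375 0.31645312 0.16      ] [ 0.67670026 -0.16779947  0.16      ]
```

>>> arm_command(increments=[{"gripper": 100,"dx": 0,"dy": 0,"dz": 0,"spin": 10.25},{"gripper": 100,"dx": 0,"dy": 0,"dz": 0,"spin": 10.25},{"gripper": 100,"dx": 0,"dy": 0,"dz": 0,"spin": 10.25},{"gripper": 100,"dx": 0,"dy": 0,"dz": 0,"spin": 10.25},{"gripper": 100,"dx": 0,"dy": 0,"dz": 0,"spin": 10.25},{"gripper": 100,"dx": 0,"dy": 0,"dz": 0,"spin": 10.25},{"gripper": 100,"dx": 0,"dy": 0.05,"dz": 0,"spin": 0},{"gripper": 100,"dx": 0,"dy": 0.05,"dz": 0,"spin": 0}], grip_force=20)

```text
time: 1.1
ee_pos: [0.3486, 0.5826, 0.2224]
eef_rot: [0.674, 0.738, -0.0, -0.0]
ft_force: [-0.2, 0.4, 0.5]
width: 0.0869
```

```bash
python3 go.py .4412 .0228 .10 5.14
```

```text
now [0.3486 0.5826 0.2224] yang 5.17 tilt [-0.0002 -0.0001] j [-1.18  0.45  0.12  1.31 -0.05  1.39 -0.97] F [-0.2   0.41  0.45] w 0.0869 t 1.1
d tool [-0.5659  0.0418  0.1225] spin 0.03
```

>>> arm_command(increments=[{"gripper": 100,"dx": -0.055,"dy": 0.005,"dz": 0,"spin": 0},{"gripper": 100,"dx": -0.055,"dy": 0.005,"dz": 0,"spin": 0},{"gripper": 100,"dx": -0.055,"dy": 0.005,"dz": 0,"spin": 0},{"gripper": 100,"dx": -0.055,"dy": 0.005,"dz": 0,"spin": 0},{"gripper": 100,"dx": -0.055,"dy": 0.005,"dz": 0,"spin": 0},{"gripper": 100,"dx": -0.055,"dy": 0.005,"dz": 0,"spin": 0},{"gripper": 100,"dx": -0.055,"dy": 0.005,"dz": 0,"spin": 0},{"gripper": 100,"dx": -0.055,"dy": 0.005,"dz": 0,"spin": 0}])

```text
time: 2.1
ee_pos: [0.4267, 0.1458, 0.2224]
eef_rot: [0.675, 0.738, 0.0, -0.0]
ft_force: [1.1, 0.2, 0.6]
width: 0.0866
```

```bash
python3 go.py .4412 .0228 .10 5.14
```

```text
now [0.4267 0.1458 0.2224] yang 5.08 tilt [-0.0001  0.0003] j [-0.81 -0.08  0.37  1.91  0.03  1.3  -0.37] F [1.07 0.2  0.58] w 0.0866 t 2.1
d tool [-0.1238  0.0035  0.1224] spin -0.06
```

>>> arm_command(increments=[{"gripper": 100,"dx": -0.042,"dy": 0.001,"dz": 0,"spin": 0},{"gripper": 100,"dx": -0.042,"dy": 0.001,"dz": 0.02,"spin": 0},{"gripper": 100,"dx": -0.041,"dy": 0,"dz": 0.04,"spin": 0},{"gripper": 100,"dx": 0,"dy": 0,"dz": 0.03,"spin": 0},{"gripper": 100,"dx": 0,"dy": 0,"dz": 0.03,"spin": 0},{"gripper": 100,"dx": 0,"dy": 0,"dz": 0,"spin": 0},{"gripper": 100,"dx": 0,"dy": 0,"dz": 0,"spin": 0},{"gripper": 100,"dx": 0,"dy": 0,"dz": 0,"spin": 0}])

```text
time: 3.1
ee_pos: [0.4407, 0.0236, 0.1037]
eef_rot: [0.675, 0.738, 0.001, 0.0]
ft_force: [0.7, 0.5, 0.0]
width: 0.0869
```

```bash
python3 go.py .4412 .0228 .012 5.14;python3 - <<'E'
from h import *
for n in("scene","top"): cv2.imwrite(f"pics/{n}1.png",cams.camera(n)[:,:,::-1])
E
```

```text
now [0.4407 0.0236 0.1037] yang 5.09 tilt [0.0018 0.0008] j [-0.69  0.02  0.54  2.09 -0.01  1.03 -0.05] F [0.69 0.49 0.05] w 0.0869 t 3.1
d tool [-0.0009  0.0003  0.0917] spin -0.05
```

View pics/scene1.png

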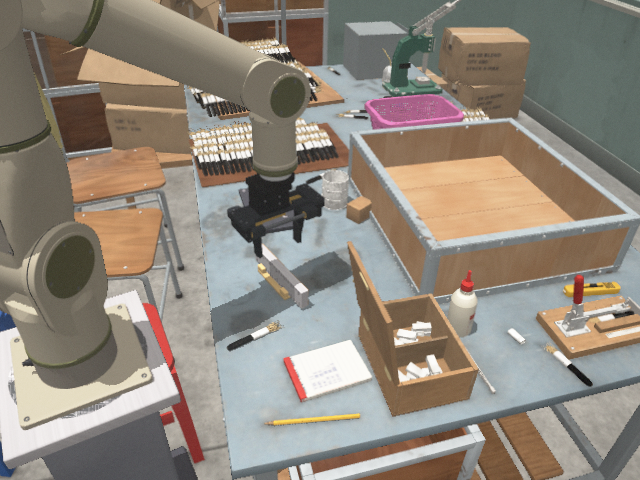

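The gripper, at (285,235), straddles the bar at mid-length. Descending.

>>> arm_command(increments=[{"gripper": 100,"dx": 0,"dy": 0,"dz": 0.02,"spin": 0},{"gripper": 100,"dx": 0,"dy": 0,"dz": 0.02,"spin": 0},{"gripper": 100,"dx": 0,"dy": 0,"dz": 0.02,"spin": 0},{"gripper": 100,"dx": 0,"dy": 0,"dz": 0.02,"spin": 0},{"gripper": 100,"dx": 0,"dy": 0,"dz": 0.011,"spin": 0},{"gripper": 100,"dx": 0,"dy": 0,"dz": 0,"spin": 0},{"gripper": 50,"dx": 0,"dy": 0,"dz": 0,"spin": 0},{"gripper": 40,"dx": 0,"dy": 0,"dz": 0,"spin": 0}])

```text
time: 4.2
ee_pos: [0.4404, 0.0235, 0.0122]
eef_rot: [0.675, 0.738, 0.001, 0.0]
ft_force: [0.4, 0.4, 0.4]
width: 0.0743
```

```bash
python3 go.py .4412 .0228 .012 5.14
```

```text
now [0.4404 0.0235 0.0122] yang 5.08 tilt [0.0011 0.0006] j [-0.66  0.19  0.54  2.17 -0.14  0.81  0.06] F [0.39 0.4  0.44] w 0.0743 t 4.2
d tool [-0.0007  0.0007  0.0002] spin -0.06
```

>>> arm_command(increments=[{"gripper": 0,"dx": 0,"dy": 0,"dz": 0,"spin": 0},{"gripper": 0,"dx": 0,"dy": 0,"dz": 0,"spin": 0},{"gripper": 0,"dx": 0,"dy": 0,"dz": 0,"spin": 0},{"gripper": 0,"dx": 0,"dy": 0,"dz": 0,"spin": 0},{"gripper": 0,"dx": 0,"dy": 0,"dz": 0,"spin": 0},{"gripper": 0,"dx": 0,"dy": 0,"dz": 0,"spin": 0},{"gripper": 0,"dx": 0,"dy": 0,"dz": 0,"spin": 0},{"gripper": 0,"dx": 0,"dy": 0,"dz": 0,"spin": 0}], grip_force=25)

```text
time: 5.2
ee_pos: [0.4421, 0.0236, 0.0122]
eef_rot: [0.675, 0.738, 0.002, 0.002]
ft_force: [7.1, 0.6, -4.2]
width: 0.02
```

>>> arm_command(increments=[{"gripper": 0,"dx": 0,"dy": 0,"dz": -0.01,"spin": 0},{"gripper": 0,"dx": 0,"dy": 0,"dz": -0.02,"spin": 0},{"gripper": 0,"dx": 0,"dy": 0,"dz": -0.02,"spin": 0},{"gripper": 0,"dx": 0,"dy": 0,"dz": -0.02,"spin": 0},{"gripper": 0,"dx": 0,"dy": 0.024,"dz": 0,"spin": 0},{"gripper": 0,"dx": 0,"dy": 0.025,"dz": 0,"spin": 0},{"gripper": 0,"dx": 0,"dy": 0.025,"dz": 0,"spin": 0},{"gripper": 0,"dx": 0,"dy": 0,"dz": 0,"spin": 0}])

```text
time: 6.2
ee_pos: [0.5144, 0.0299, 0.0811]
eef_rot: [0.675, 0.738, -0.0, 0.0]
ft_force: [-0.6, -0.2, -3.4]
width: 0.0198
```

```bash
python3 go.py .515 .03 .007 5.14;python3 - <<'E'
from h import *
for n in("scene",): cv2.imwrite(f"pics/{n}2.png",cams.camera(n)[150:350,180:400,::-1].repeat(3,0).repeat(3,1))
E
```

```text
now [0.5144 0.0299 0.0811] yang 5.09 tilt [-0.0002 -0.001 ] j [-0.65  0.24  0.56  1.94 -0.15  1.    0.07] F [-0.63 -0.15 -3.43] w 0.0198 t 6.2
d tool [0.0001 0.0006 0.0741] spin -0.05
```

View pics/scene2.png

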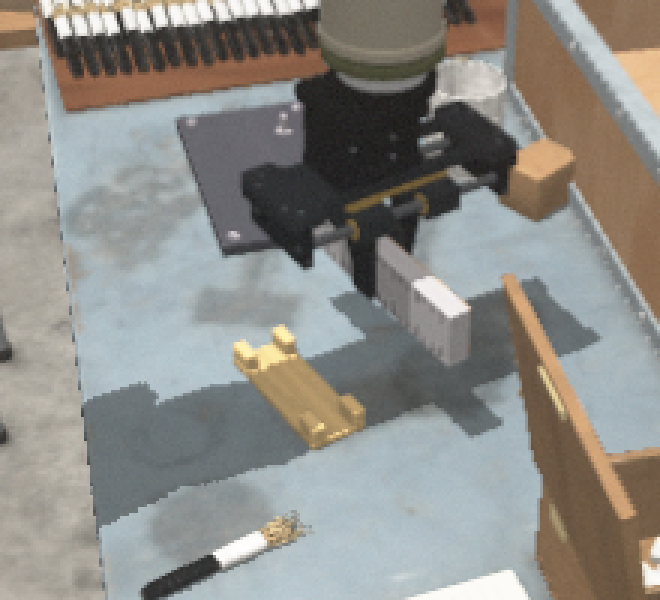

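The bar is out of the rack and held level. Lowering it onto the bench.

>>> arm_command(increments=[{"gripper": 0,"dx": 0,"dy": 0,"dz": 0.02,"spin": 0},{"gripper": 0,"dx": 0,"dy": 0,"dz": 0.02,"spin": 0},{"gripper": 0,"dx": 0,"dy": 0,"dz": 0.02,"spin": 0},{"gripper": 0,"dx": 0,"dy": 0,"dz": 0.009,"spin": 0},{"gripper": 0,"dx": 0,"dy": 0,"dz": 0.003,"spin": 0},{"gripper": 0,"dx": 0,"dy": 0,"dz": 0.001,"spin": 0},{"gripper": 0,"dx": 0,"dy": 0,"dz": 0,"spin": 0},{"gripper": 0,"dx": 0,"dy": 0,"dz": 0,"spin": 0}])

```text
time: 7.25
ee_pos: [0.5139, 0.0299, 0.0089]
eef_rot: [0.675, 0.738, 0.0, 0.0]
ft_force: [-0.5, -0.5, -3.1]
width: 0.0198
```

>>> arm_command(increments=[{"gripper": 0,"dx": 0,"dy": 0,"dz": 0.001,"spin": 0},{"gripper": 0,"dx": 0,"dy": 0,"dz": 0.001,"spin": 0},{"gripper": 0,"dx": 0,"dy": 0,"dz": 0.0005,"spin": 0},{"gripper": 0,"dx": 0,"dy": 0,"dz": 0,"spin": 0},{"gripper": 0,"dx": 0,"dy": 0,"dz": 0,"spin": 0},{"gripper": 0,"dx": 0,"dy": 0,"dz": 0,"spin": 0},{"gripper": 0,"dx": 0,"dy": 0,"dz": 0,"spin": 0},{"gripper": 0,"dx": 0,"dy": 0,"dz": 0,"spin": 0}])

```text
time: 8.25
ee_pos: [0.5136, 0.0299, 0.006]
eef_rot: [0.675, 0.738, 0.0, -0.0]
ft_force: [-0.7, 0.5, -1.7]
width: 0.0196
```

>>> arm_command(increments=[{"gripper": 55,"dx": 0,"dy": 0,"dz": 0,"spin": 0},{"gripper": 55,"dx": 0,"dy": 0,"dz": 0,"spin": 0},{"gripper": 55,"dx": 0,"dy": 0,"dz": 0,"spin": 0},{"gripper": 55,"dx": 0,"dy": 0,"dz": 0,"spin": 0},{"gripper": 55,"dx": 0,"dy": 0,"dz": -0.02,"spin": 0},{"gripper": 55,"dx": 0,"dy": 0,"dz": -0.03,"spin": 0},{"gripper": 55,"dx": 0,"dy": 0,"dz": -0.03,"spin": 0},{"gripper": 55,"dx": 0,"dy": 0,"dz": 0,"spin": 0}])

```text
time: 9.25
ee_pos: [0.515, 0.0301, 0.088]
eef_rot: [0.675, 0.738, 0.002, 0.001]
ft_force: [0.1, -0.7, -0.8]
width: 0.048
```

```bash
python3 go.py .515 .03 .007 5.14;python3 - <<'E'
from h import *
for n in("scene",): cv2.imwrite(f"pics/{n}3.png",cams.camera(n)[150:350,180:400,::-1].repeat(3,0).repeat(3,1))
E
```

```text
now [0.515  0.0301 0.088 ] yang 5.08 tilt [0.0038 0.0015] j [-0.65  0.23  0.57  1.93 -0.15  1.01  0.07] F [ 0.09 -0.72 -0.82] w 0.048 t 9.25
d tool [-0.0002 -0.0004  0.081 ] spin -0.06
```

View pics/scene3.png

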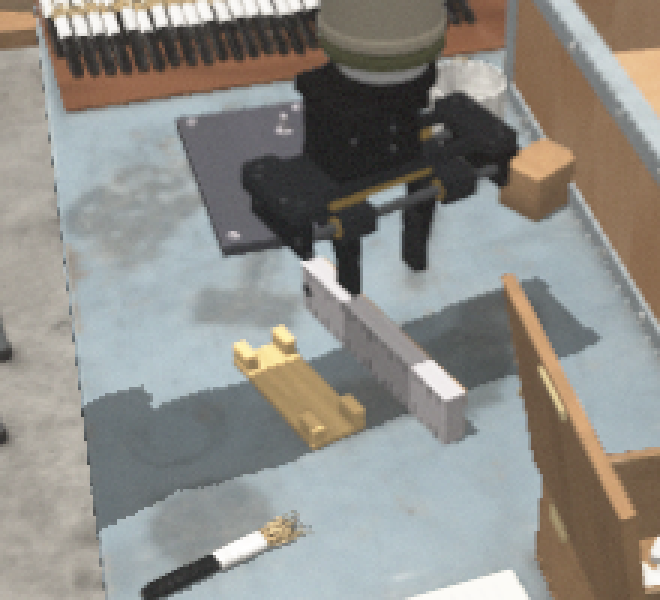

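The bar stands by itself at (380,350) in the crop. Next: close, back off, lower behind its top, and push.

>>> arm_command(increments=[{"gripper": 0,"dx": 0,"dy": -0.027,"dz": 0,"spin": 0},{"gripper": 0,"dx": 0,"dy": -0.028,"dz": 0,"spin": 0},{"gripper": 0,"dx": 0,"dy": 0,"dz": 0,"spin": 0},{"gripper": 0,"dx": 0,"dy": 0,"dz": 0,"spin": 0},{"gripper": 0,"dx": 0,"dy": 0,"dz": 0,"spin": 0},{"gripper": 0,"dx": 0,"dy": 0,"dz": 0.02,"spin": 0},{"gripper": 0,"dx": 0,"dy": 0,"dz": 0.03,"spin": 0},{"gripper": 0,"dx": 0,"dy": 0,"dz": 0,"spin": 0}])

```text
time: 10.3
ee_pos: [0.4576, 0.0245, 0.0345]
eef_rot: [0.675, 0.738, -0.002, -0.001]
ft_force: [0.5, 0.1, 0.1]
width: 0.0002
```

```bash
python3 go.py .515 .03 .037 5.14;python3 - <<'E'
from h import *
for n in("scene",): cv2.imwrite(f"pics/{n}4.png",cams.camera(n)[150:350,180:400,::-1].repeat(3,0).repeat(3,1))
E
```

```text
now [0.4576 0.0245 0.0345] yang 5.07 tilt [-0.0037 -0.002 ] j [-0.68  0.19  0.57  2.11 -0.13  0.88  0.06] F [0.51 0.08 0.14] w 0.0002 t 10.3
d tool [ 0.0004  0.0576 -0.0027] spin -0.07
```

View pics/scene4.png

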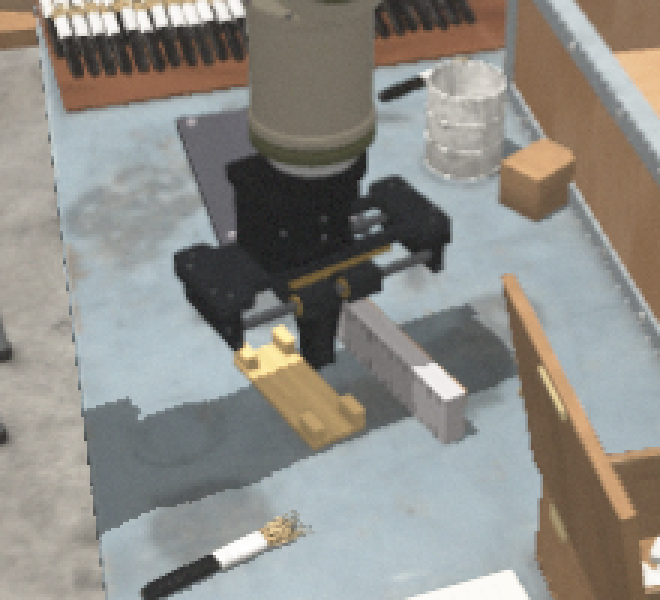

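>>> arm_command(increments=[{"gripper": 0,"dx": 0,"dy": 0.015,"dz": -0.003,"spin": 0},{"gripper": 0,"dx": 0,"dy": 0.01,"dz": 0,"spin": 0},{"gripper": 0,"dx": 0,"dy": 0.005,"dz": 0,"spin": 0},{"gripper": 0,"dx": 0,"dy": 0.004,"dz": 0,"spin": 0},{"gripper": 0,"dx": 0,"dy": 0.004,"dz": 0,"spin": 0},{"gripper": 0,"dx": 0,"dy": 0.004,"dz": 0,"spin": 0},{"gripper": 0,"dx": 0,"dy": 0.004,"dz": 0,"spin": 0},{"gripper": 0,"dx": 0,"dy": 0,"dz": 0,"spin": 0}])

```text
time: 11.35
ee_pos: [0.5049, 0.0291, 0.039]
eef_rot: [0.675, 0.738, 0.0, 0.0]
ft_force: [0.2, -1.0, -0.1]
width: 0.0004
```

```bash
python3 go.py .515 .03 .037 5.14;python3 - <<'E'
from h import *
for n in("scene",): cv2.imwrite(f"pics/{n}5.png",cams.camera(n)[150:350,180:400,::-1].repeat(3,0).repeat(3,1))
E
```

```text
now [0.5049 0.0291 0.039 ] yang 5.08 tilt [ 0.0001 -0.0001] j [-0.64  0.29  0.56  1.99 -0.19  0.91  0.11] F [ 0.16 -1.02 -0.09] w 0.0004 t 11.35
d tool [0.     0.0102 0.002 ] spin -0.06
```

View pics/scene5.png

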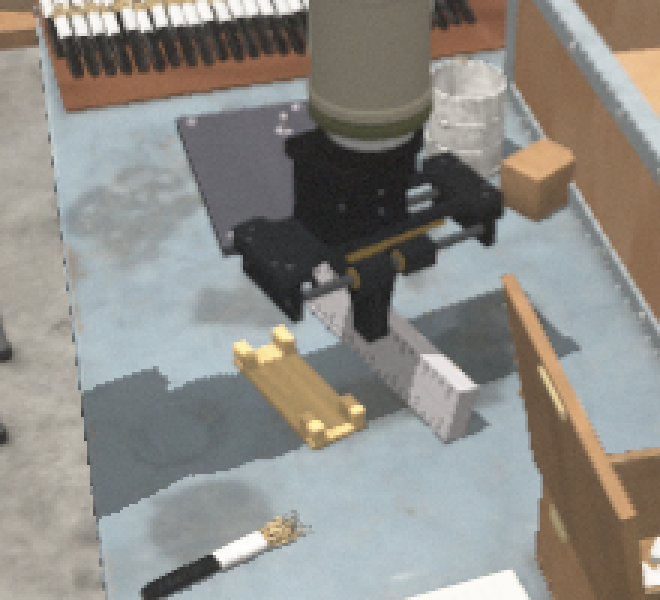

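The bar is tilting onto the cork side. Pushing a little further.

>>> arm_command(increments=[{"gripper": 0,"dx": 0,"dy": 0.003,"dz": 0,"spin": 0},{"gripper": 0,"dx": 0,"dy": 0.003,"dz": 0,"spin": 0},{"gripper": 0,"dx": 0,"dy": 0.003,"dz": 0,"spin": 0},{"gripper": 0,"dx": 0,"dy": 0.003,"dz": 0,"spin": 0},{"gripper": 0,"dx": 0,"dy": 0.003,"dz": 0,"spin": 0},{"gripper": 0,"dx": 0,"dy": 0.002,"dz": 0,"spin": 0},{"gripper": 0,"dx": 0,"dy": 0,"dz": 0,"spin": 0},{"gripper": 0,"dx": 0,"dy": 0,"dz": 0,"spin": 0}])

```text
time: 12.4
ee_pos: [0.5215, 0.0305, 0.039]
eef_rot: [0.675, 0.738, -0.0, -0.0]
ft_force: [-0.5, -0.1, 0.1]
width: 0.0004
```

```bash
python3 go.py .515 .03 .037 5.14;python3 - <<'E'
from h import *
for n in("scene",): cv2.imwrite(f"pics/{n}6.png",cams.camera(n)[150:350,180:400,::-1].repeat(3,0).repeat(3,1))
E
```

```text
now [0.5215 0.0305 0.039 ] yang 5.08 tilt [-0.0001  0.0001] j [-0.63  0.33  0.55  1.95 -0.21  0.92  0.12] F [-0.54 -0.14  0.06] w 0.0004 t 12.4
d tool [ 0.     -0.0065  0.002 ] spin -0.06
```

View pics/scene6.png

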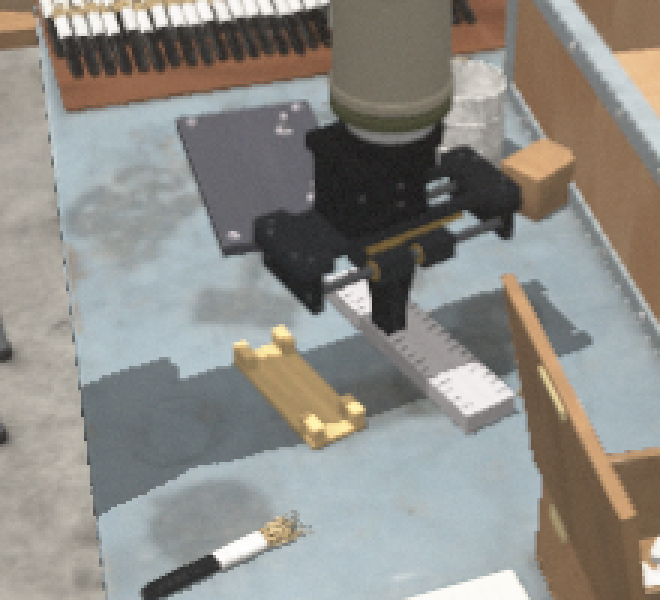

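The bar lies on its cork with graduations up, ends near (340,285) and (475,410) in the crop. Raising and opening, then measuring.

>>> arm_command(increments=[{"gripper": 100,"dx": 0,"dy": 0,"dz": -0.03,"spin": 0},{"gripper": 100,"dx": 0,"dy": 0.025,"dz": -0.03,"spin": 0},{"gripper": 100,"dx": 0,"dy": 0,"dz": 0,"spin": 0},{"gripper": 100,"dx": 0,"dy": 0,"dz": 0,"spin": 0},{"gripper": 100,"dx": 0,"dy": 0,"dz": 0,"spin": 0},{"gripper": 100,"dx": 0,"dy": 0,"dz": 0,"spin": 0},{"gripper": 100,"dx": 0,"dy": 0,"dz": 0,"spin": 0},{"gripper": 100,"dx": 0,"dy": 0,"dz": 0,"spin": 0}])

```text
time: 13.45
ee_pos: [0.5464, 0.0328, 0.0989]
eef_rot: [0.675, 0.738, -0.0, -0.0]
ft_force: [0.2, 0.3, -1.3]
width: 0.0727
```

```bash
python3 go.py .5465 .034 .003 5.14;python3 - <<'E'
from h import *
for n,(x,y) in dict(scene=(220,200),top=(240,200)).items(): cv2.imwrite(f"pics/{n}7.png",cv2.resize(cams.camera(n)[y:y+150,x:x+200,::-1],None,fx=4,fy=4,interpolation=cv2.INTER_CUBIC))
E
```

```text
now [0.5464 0.0328 0.0989] yang 5.08 tilt [-0.0002  0.    ] j [-0.64  0.29  0.57  1.84 -0.18  1.06  0.1 ] F [ 0.22  0.26 -1.33] w 0.0727 t 13.45
d tool [0.0012 0.0003 0.0959] spin -0.06
```

View pics/scene7.png

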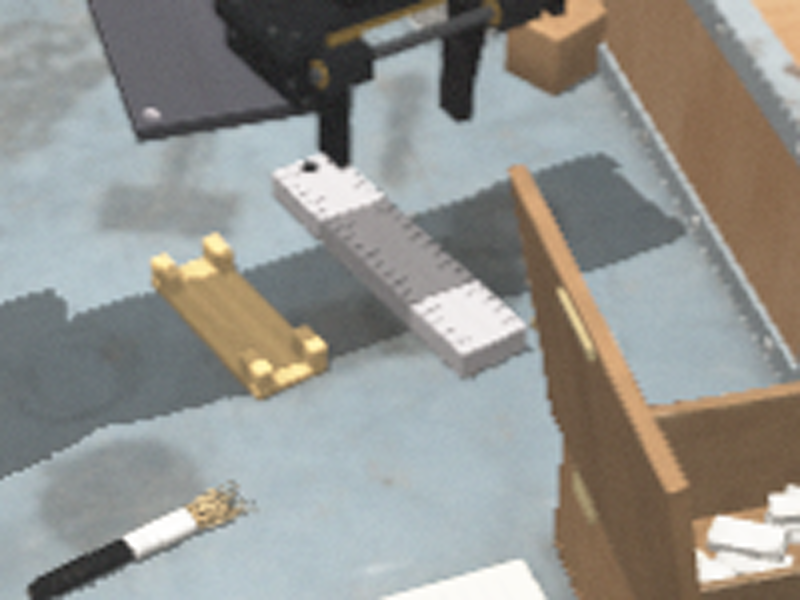

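View pics/top7.png

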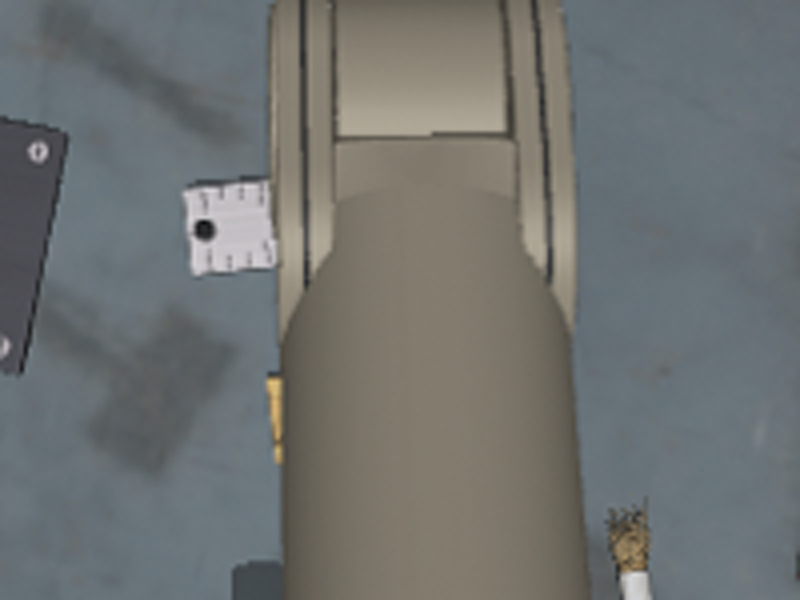

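```bash
python3 - <<'E'
from h import *
for q in [(272,173),(318,153),(526,333),(463,355)]: print("scene",pt("scene",(220+q[0]/4-.4,200+q[1]/4-.4),.020))
for q in [(184,186),(195,276)]: print("top",pt("top",(240+q[0]/4-.4,200+q[1]/4-.4),.020))
E
```

```text
scene [0.51392331 0.13018279 0.02      ]
scene [0.54830914 0.13538147 0.02      ]
scene [ 0.57238494 -0.06891674  0.02      ]
scene [ 0.53211005 -0.06808994  0.02      ]
top [0.5590779  0.13249906 0.02      ]
top [0.51206507 0.12756076 0.02      ]
```

Corner rays give the bar centred at about (0.543, 0.030), yaw ~5°, width 47 mm (45 expected) and length ~201 mm. It's consistent, so I'm descending to grasp.

>>> arm_command(increments=[{"gripper": 100,"dx": -0.002,"dy": -0.003,"dz": 0.02,"spin": 0},{"gripper": 100,"dx": 0,"dy": 0,"dz": 0.02,"spin": 0},{"gripper": 100,"dx": 0,"dy": 0,"dz": 0.02,"spin": 0},{"gripper": 100,"dx": 0,"dy": 0,"dz": 0.02,"spin": 0},{"gripper": 100,"dx": 0,"dy": 0,"dz": 0.01,"spin": 0},{"gripper": 100,"dx": 0,"dy": 0,"dz": 0.005,"spin": 0},{"gripper": 100,"dx": 0,"dy": 0,"dz": 0,"spin": 0},{"gripper": 100,"dx": 0,"dy": 0,"dz": 0,"spin": 0}], grip_force=15)

```text
time: 14.55
ee_pos: [0.5441, 0.0306, 0.0046]
eef_rot: [0.675, 0.738, 0.0, 0.0]
ft_force: [0.7, 0.8, 0.1]
width: 0.0867
```

>>> arm_command(increments=[{"gripper": 0,"dx": 0,"dy": 0,"dz": 0.001,"spin": 0},{"gripper": 0,"dx": 0,"dy": 0,"dz": 0,"spin": 0},{"gripper": 0,"dx": 0,"dy": 0,"dz": 0,"spin": 0},{"gripper": 0,"dx": 0,"dy": 0,"dz": 0,"spin": 0},{"gripper": 0,"dx": 0,"dy": 0,"dz": 0,"spin": 0},{"gripper": 0,"dx": 0,"dy": 0,"dz": 0,"spin": 0},{"gripper": 0,"dx": 0,"dy": 0,"dz": 0,"spin": 0},{"gripper": 0,"dx": 0,"dy": 0,"dz": 0,"spin": 0}], grip_force=20)

```text
time: 15.55
ee_pos: [0.5438, 0.0305, 0.0031]
eef_rot: [0.675, 0.738, 0.0, 0.0]
ft_force: [0.4, -0.4, -0.5]
width: 0.0447
```

```bash
python3 go.py .53 .3145 .08 -11.57
```

```text
now [0.5438 0.0305 0.0031] yang 5.08 tilt [0.0003 0.0001] j [-0.58  0.43  0.53  1.91 -0.28  0.87  0.17] F [ 0.4  -0.39 -0.46] w 0.0447 t 15.55
d tool [ 0.2841  0.0114 -0.0769] spin 16.65
```

>>> arm_command(increments=[{"gripper": 0,"dx": 0,"dy": 0,"dz": -0.01,"spin": 0},{"gripper": 0,"dx": 0,"dy": 0,"dz": -0.02,"spin": 0},{"gripper": 0,"dx": 0,"dy": 0,"dz": -0.025,"spin": 0},{"gripper": 0,"dx": 0,"dy": 0,"dz": -0.025,"spin": 0},{"gripper": 0,"dx": 0.03,"dy": 0,"dz": 0,"spin": 0},{"gripper": 0,"dx": 0.035,"dy": 0,"dz": 0,"spin": 0},{"gripper": 0,"dx": 0.035,"dy": 0,"dz": 0,"spin": 0},{"gripper": 0,"dx": 0.035,"dy": 0,"dz": 0,"spin": 0}])

```text
time: 16.55
ee_pos: [0.5312, 0.1659, 0.0835]
eef_rot: [0.675, 0.738, -0.0, -0.0]
ft_force: [0.5, -0.1, -1.9]
width: 0.0446
```

```bash
python3 go.py .522 .320 .08 -11.57
```

```text
now [0.5312 0.1659 0.0835] yang 5.06 tilt [-0.0003  0.    ] j [-0.82  0.33  0.51  1.83 -0.18  1.03 -0.15] F [ 0.5  -0.07 -1.87] w 0.0446 t 16.55
d tool [0.1543 0.0044 0.0035] spin 16.63
```

>>> arm_command(increments=[{"gripper": 0,"dx": 0.038,"dy": 0.001,"dz": 0,"spin": 0},{"gripper": 0,"dx": 0.039,"dy": 0.001,"dz": 0,"spin": 0},{"gripper": 0,"dx": 0.039,"dy": 0.001,"dz": 0,"spin": 0},{"gripper": 0,"dx": 0.038,"dy": 0.001,"dz": 0,"spin": 0},{"gripper": 0,"dx": 0,"dy": 0,"dz": 0,"spin": 5.5},{"gripper": 0,"dx": 0,"dy": 0,"dz": 0,"spin": 5.5},{"gripper": 0,"dx": 0,"dy": 0,"dz": 0,"spin": 5.6},{"gripper": 0,"dx": 0,"dy": 0,"dz": 0,"spin": 0}])

```text
time: 17.55
ee_pos: [0.5218, 0.3186, 0.0832]
eef_rot: [0.774, 0.633, -0.0, 0.0]
ft_force: [-0.5, -0.2, -2.6]
width: 0.0449
```

```bash
python3 go.py .522 .320 .015 -11.57; python3 - <<'E'
from h import *
for n,(x,y) in dict(scene=(190,140),top=(120,180)).items(): cv2.imwrite(f"pics/{n}8.png",cv2.resize(cams.camera(n)[y:y+150,x:x+200,::-1],None,fx=4,fy=4,interpolation=cv2.INTER_CUBIC))
E
```

```text
now [0.5218 0.3186 0.0832] yang -11.49 tilt [-0.0003 -0.0005] j [-1.02  0.45  0.5   1.68 -0.24  1.08 -0.65] F [-0.5  -0.17 -2.63] w 0.0449 t 17.55
d tool [ 0.0015 -0.0001  0.0682] spin 0.08
```

View pics/scene8.png

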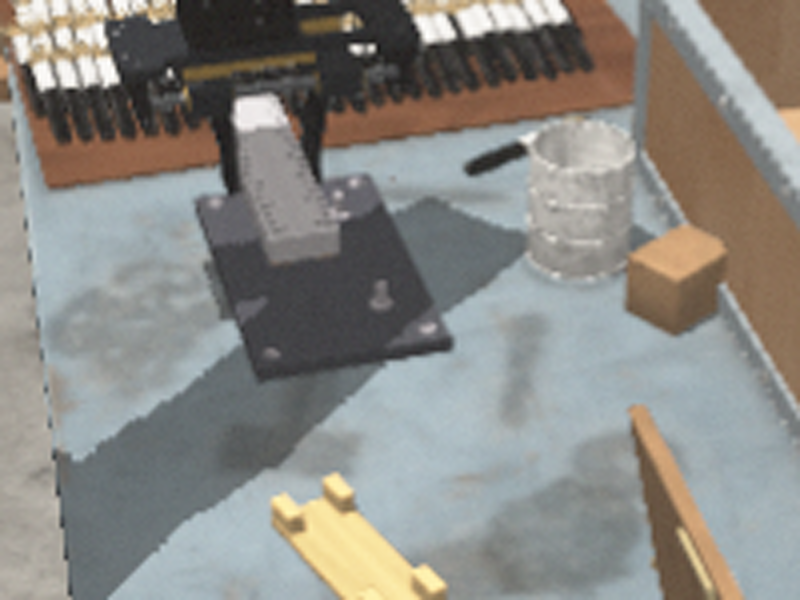

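View pics/top8.png

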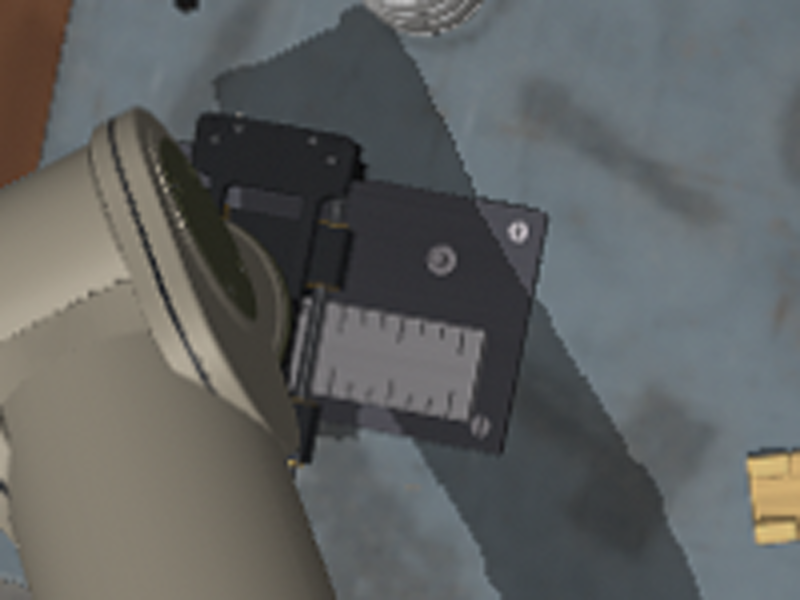

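The bar is over the plate's wide part and parallel to it; the right pin is visible at (440,260) in the top crop. Lowering.

>>> arm_command(increments=[{"gripper": 0,"dx": 0,"dy": 0,"dz": 0.02,"spin": 0},{"gripper": 0,"dx": 0,"dy": 0,"dz": 0.02,"spin": 0},{"gripper": 0,"dx": 0,"dy": 0,"dz": 0.016,"spin": 0},{"gripper": 0,"dx": 0,"dy": 0,"dz": 0.008,"spin": 0},{"gripper": 0,"dx": 0,"dy": 0,"dz": 0.001,"spin": 0},{"gripper": 0,"dx": 0,"dy": 0,"dz": 0,"spin": 0},{"gripper": 0,"dx": 0,"dy": 0,"dz": 0,"spin": 0},{"gripper": 0,"dx": 0,"dy": 0,"dz": 0,"spin": 0}])

```text
time: 18.65
ee_pos: [0.5223, 0.319, 0.0185]
eef_rot: [0.774, 0.633, 0.0, -0.0]
ft_force: [0.2, -0.0, -1.7]
width: 0.045
```

>>> arm_command(increments=[{"gripper": 0,"dx": 0,"dy": 0,"dz": 0.001,"spin": 0},{"gripper": 0,"dx": 0,"dy": 0,"dz": 0.001,"spin": 0},{"gripper": 0,"dx": 0,"dy": 0,"dz": 0.0005,"spin": 0},{"gripper": 0,"dx": 0,"dy": 0,"dz": 0,"spin": 0},{"gripper": 0,"dx": 0,"dy": 0,"dz": 0,"spin": 0},{"gripper": 0,"dx": 0,"dy": 0,"dz": 0,"spin": 0},{"gripper": 0,"dx": 0,"dy": 0,"dz": 0,"spin": 0},{"gripper": 0,"dx": 0,"dy": 0,"dz": 0,"spin": 0}])

```text
time: 19.65
ee_pos: [0.522, 0.3188, 0.0156]
eef_rot: [0.775, 0.633, 0.0, -0.0]
ft_force: [0.3, -0.6, -2.7]
width: 0.0445
```

```bash
python3 go.py .522 .320 .015 -11.57; python3 - <<'E'
from h import *
for n,(x,y) in dict(scene=(220,140),top=(130,200)).items(): 
    im=cams.camera(n)[:,:,::-1];cv2.imwrite(f"pics/{n}9f.png",im);cv2.imwrite(f"pics/{n}9.png",cv2.resize(im[y:y+110,x:x+150],None,fx=5,fy=5,interpolation=cv2.INTER_CUBIC))
E
```

```text
now [0.522  0.3188 0.0156] yang -11.52 tilt [-0.      0.0001] j [-0.99  0.53  0.47  1.72 -0.28  0.96 -0.61] F [ 0.25 -0.58 -2.72] w 0.0445 t 19.65
d tool [ 0.0012 -0.0003  0.0006] spin 0.05
```

View pics/scene9.png

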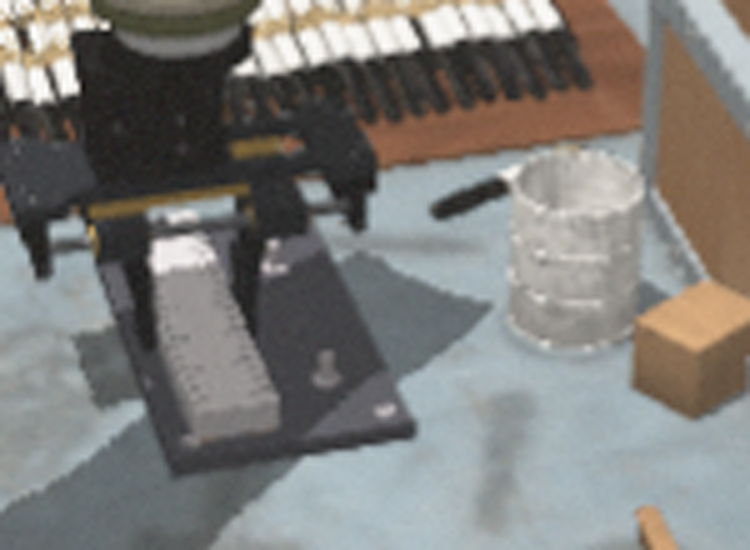

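View pics/top9.png

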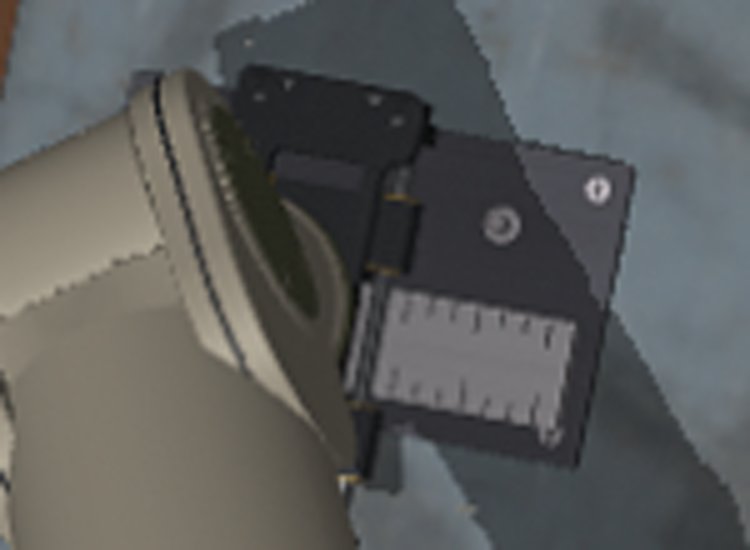

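```bash
python3 - <<'E'
from h import *
a=pt("top",(130+576/5-.4,200+325/5-.4),.032);b=pt("top",(130+558/5-.4,200+430/5-.4),.032);print(a,b,(a+b)/2, np.degrees(np.arctan2(*(a-b)[[1,0]])))
py=np.array([.2006,.9797]);print("bar centre est",((a+b)/2)[:2]+.1*py, "plate coords rel",[(np.dot(((a+b)/2)[:2]+.1*py-np.array([.5484,.3147]),v)) for v in (np.array([.9797,-.2006]),py)])
E
```

```text
[0.521506   0.21685898 0.032     ] [0.47835068 0.22486821 0.032     ] [0.49992834 0.2208636  0.032     ] -10.513938192821964
bar centre est [0.51998834 0.3188336 ] plate coords rel [np.float64(-0.02866410394179644), np.float64(-0.0016496941235396216)]
```

>>> arm_command(increments=[{"gripper": 0,"dx": 0,"dy": 0,"dz": 0.0005,"spin": 0},{"gripper": 0,"dx": 0,"dy": 0,"dz": 0,"spin": 0},{"gripper": 0,"dx": 0,"dy": 0,"dz": 0.0005,"spin": 0},{"gripper": 0,"dx": 0,"dy": 0,"dz": 0,"spin": 0},{"gripper": 0,"dx": 0,"dy": 0,"dz": 0,"spin": 0},{"gripper": 0,"dx": 0,"dy": 0,"dz": 0,"spin": 0},{"gripper": 0,"dx": 0,"dy": 0,"dz": 0,"spin": 0},{"gripper": 0,"dx": 0,"dy": 0,"dz": 0,"spin": 0}])

```text
time: 20.75
ee_pos: [0.5221, 0.3188, 0.0151]
eef_rot: [0.775, 0.633, 0.0, -0.0]
ft_force: [-3.3, -1.8, 5.6]
width: 0.0448
```

The bar is on the plate: contact is felt, its centre is at plate (-28.6, -1.6) mm. I'll ease the pressure and slide toward the pins.

>>> arm_command(increments=[{"gripper": 0,"dx": 0,"dy": 0,"dz": -0.0006,"spin": 0},{"gripper": 0,"dx": 0,"dy": 0.003,"dz": 0,"spin": 0},{"gripper": 0,"dx": 0,"dy": 0.004,"dz": 0,"spin": 0},{"gripper": 0,"dx": 0,"dy": 0.004,"dz": 0,"spin": 0},{"gripper": 0,"dx": 0,"dy": 0.004,"dz": 0,"spin": 0},{"gripper": 0,"dx": 0,"dy": 0.004,"dz": 0,"spin": 0},{"gripper": 0,"dx": 0,"dy": 0.003,"dz": 0,"spin": 0},{"gripper": 0,"dx": 0,"dy": 0,"dz": 0,"spin": 0}])

```text
time: 21.75
ee_pos: [0.5442, 0.3141, 0.0152]
eef_rot: [0.775, 0.632, 0.0, 0.0]
ft_force: [0.1, -0.0, -1.2]
width: 0.0446
```

>>> arm_command(increments=[{"gripper": 0,"dx": 0,"dy": 0.001,"dz": 0,"spin": 0},{"gripper": 0,"dx": 0,"dy": 0.001,"dz": 0,"spin": 0},{"gripper": 0,"dx": 0,"dy": 0.001,"dz": 0,"spin": 0},{"gripper": 0,"dx": 0,"dy": 0.001,"dz": 0,"spin": 0},{"gripper": 0,"dx": 0,"dy": 0,"dz": 0,"spin": 0},{"gripper": 0,"dx": 0,"dy": 0,"dz": 0,"spin": 0},{"gripper": 0,"dx": 0,"dy": 0,"dz": 0,"spin": 0},{"gripper": 0,"dx": 0,"dy": 0,"dz": 0,"spin": 0}])

```text
time: 22.75
ee_pos: [0.5476, 0.3135, 0.0151]
eef_rot: [0.775, 0.633, 0.0, 0.0]
ft_force: [0.2, -0.0, -1.9]
width: 0.0447
```

```bash
python3 go.py .5518 .3140 .015 -11.57; python3 - <<'E'
from h import *
for n,(x,y) in dict(scene=(220,140),top=(130,200)).items(): 
    im=cams.camera(n)[:,:,::-1];cv2.imwrite(f"pics/{n}10f.png",im);cv2.imwrite(f"pics/{n}10.png",cv2.resize(im[y:y+110,x:x+150],None,fx=5,fy=5,interpolation=cv2.INTER_CUBIC))
E
```

```text
now [0.5476 0.3135 0.0151] yang -11.53 tilt [0.0002 0.    ] j [-0.95  0.57  0.47  1.67 -0.3   0.98 -0.58] F [ 0.18 -0.01 -1.94] w 0.0447 t 22.75
d tool [0.0013 0.004  0.0002] spin 0.04
```

View pics/scene10.png

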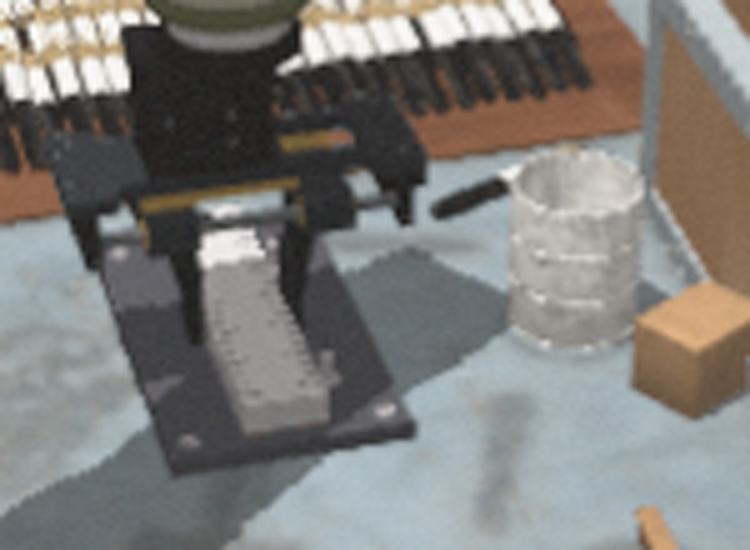

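View pics/top10.png

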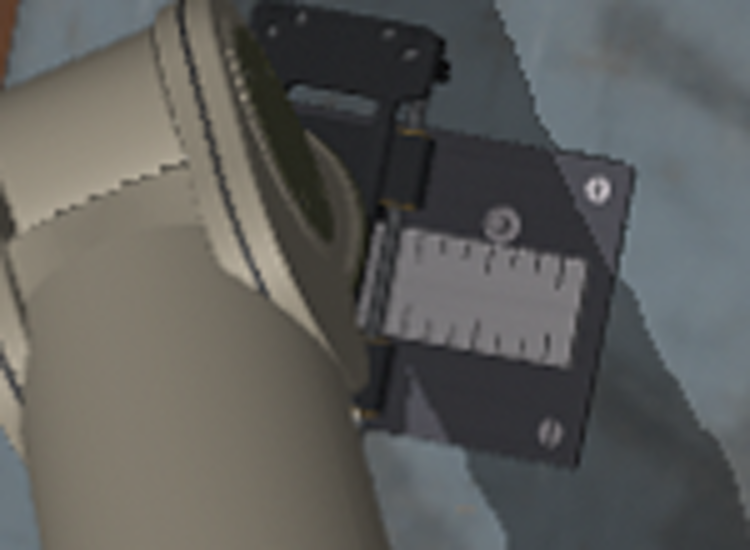

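The bar is now a few mm from the right pin at (502,223), and the plate's screws haven't moved. Continuing in half-millimetre steps.

>>> arm_command(increments=[{"gripper": 0,"dx": 0,"dy": 0.0005,"dz": 0.0002,"spin": 0},{"gripper": 0,"dx": 0,"dy": 0.0005,"dz": 0,"spin": 0},{"gripper": 0,"dx": 0,"dy": 0.0005,"dz": 0,"spin": 0},{"gripper": 0,"dx": 0,"dy": 0.0005,"dz": 0,"spin": 0},{"gripper": 0,"dx": 0,"dy": 0,"dz": 0,"spin": 0},{"gripper": 0,"dx": 0,"dy": 0,"dz": 0,"spin": 0},{"gripper": 0,"dx": 0,"dy": 0,"dz": 0,"spin": 0},{"gripper": 0,"dx": 0,"dy": 0,"dz": 0,"spin": 0}])

```text
time: 23.85
ee_pos: [0.5495, 0.3135, 0.0151]
eef_rot: [0.774, 0.633, 0.0, -0.0]
ft_force: [-3.8, 0.6, 5.2]
width: 0.0449
```

Contact or friction is showing. I'll let go slightly (52 mm opening) and finish by pushing with only the near finger at mid-length, so the bar aligns itself.

>>> arm_command(increments=[{"gripper": 60,"dx": 0,"dy": 0,"dz": 0,"spin": 0},{"gripper": 60,"dx": 0,"dy": 0,"dz": 0,"spin": 0},{"gripper": 60,"dx": 0,"dy": 0,"dz": 0,"spin": 0},{"gripper": 60,"dx": 0,"dy": 0,"dz": 0,"spin": 0},{"gripper": 60,"dx": 0,"dy": 0.0015,"dz": 0,"spin": 0},{"gripper": 60,"dx": 0,"dy": 0.001,"dz": 0,"spin": 0},{"gripper": 60,"dx": 0,"dy": 0,"dz": 0,"spin": 0},{"gripper": 60,"dx": 0,"dy": 0,"dz": 0,"spin": 0}])

```text
time: 24.85
ee_pos: [0.5519, 0.3127, 0.0149]
eef_rot: [0.775, 0.633, -0.0, -0.0]
ft_force: [0.6, 0.1, -0.0]
width: 0.0522
```

```bash
python3 go.py .5518 .3140 .015 -11.57; python3 - <<'E'
from h import *
for n,(x,y) in dict(scene=(220,140),top=(130,200)).items(): 
    im=cams.camera(n)[:,:,::-1];cv2.imwrite(f"pics/{n}11f.png",im);cv2.imwrite(f"pics/{n}11.png",cv2.resize(im[y:y+110,x:x+150],None,fx=5,fy=5,interpolation=cv2.INTER_CUBIC))
E
```

```text
now [0.5519 0.3127 0.0149] yang -11.52 tilt [-0.0001  0.0001] j [-0.94  0.58  0.47  1.66 -0.3   0.98 -0.57] F [ 0.59  0.1  -0.03] w 0.0522 t 24.85
d tool [ 0.0013 -0.0004 -0.0001] spin 0.05
```

View pics/top11.png

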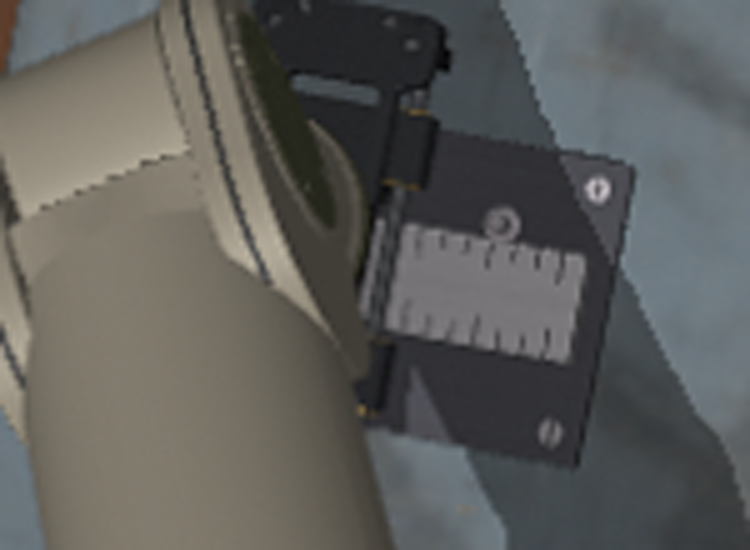

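>>> arm_command(increments=[{"gripper": 60,"dx": 0,"dy": 0.0005,"dz": 0,"spin": 0},{"gripper": 60,"dx": 0,"dy": 0.0005,"dz": 0,"spin": 0},{"gripper": 60,"dx": 0,"dy": 0.0005,"dz": 0,"spin": 0},{"gripper": 60,"dx": 0,"dy": 0,"dz": 0,"spin": 0},{"gripper": 60,"dx": 0,"dy": 0,"dz": 0,"spin": 0},{"gripper": 60,"dx": 0,"dy": 0,"dz": 0,"spin": 0},{"gripper": 60,"dx": 0,"dy": 0,"dz": 0,"spin": 0},{"gripper": 60,"dx": 0,"dy": 0,"dz": 0,"spin": 0}])

```text
time: 25.95
ee_pos: [0.5535, 0.3124, 0.015]
eef_rot: [0.775, 0.633, 0.0, -0.0]
ft_force: [-1.7, 0.6, 0.6]
width: 0.0522
```

>>> arm_command(increments=[{"gripper": 60,"dx": 0,"dy": 0.0005,"dz": 0,"spin": 0},{"gripper": 60,"dx": 0,"dy": 0,"dz": 0,"spin": 0},{"gripper": 60,"dx": 0,"dy": 0,"dz": 0,"spin": 0},{"gripper": 60,"dx": 0,"dy": 0,"dz": 0,"spin": 0},{"gripper": 60,"dx": 0,"dy": 0,"dz": 0,"spin": 0},{"gripper": 60,"dx": 0,"dy": 0,"dz": 0,"spin": 0},{"gripper": 60,"dx": 0,"dy": 0,"dz": 0,"spin": 0},{"gripper": 60,"dx": 0,"dy": 0,"dz": 0,"spin": 0}])

```text
time: 26.95
ee_pos: [0.554, 0.3122, 0.015]
eef_rot: [0.775, 0.633, 0.0, 0.0]
ft_force: [-0.3, 0.7, 0.3]
width: 0.0521
```

>>> arm_command(increments=[{"gripper": 60,"dx": 0,"dy": 0.0005,"dz": 0,"spin": 0},{"gripper": 60,"dx": 0,"dy": 0,"dz": 0,"spin": 0},{"gripper": 60,"dx": 0,"dy": 0,"dz": 0,"spin": 0},{"gripper": 60,"dx": 0,"dy": 0,"dz": 0,"spin": 0},{"gripper": 60,"dx": 0,"dy": 0,"dz": 0,"spin": 0},{"gripper": 60,"dx": 0,"dy": 0,"dz": 0,"spin": 0},{"gripper": 60,"dx": 0,"dy": 0,"dz": 0,"spin": 0},{"gripper": 60,"dx": 0,"dy": 0,"dz": 0,"spin": 0}])

```text
time: 27.95
ee_pos: [0.5544, 0.3121, 0.015]
eef_rot: [0.775, 0.633, 0.0, -0.0]
ft_force: [-2.6, -0.1, 2.7]
width: 0.0524
```

```bash
python3 go.py .5518 .3140 .015 -11.57; python3 - <<'E'
from h import *
for n,(x,y) in dict(scene=(240,170),top=(170,215)).items(): 
    im=cams.camera(n)[:,:,::-1];cv2.imwrite(f"pics/{n}12f.png",im);cv2.imwrite(f"pics/{n}12.png",cv2.resize(im[y:y+75,x:x+100],None,fx=8,fy=8,interpolation=cv2.INTER_CUBIC))
E
```

```text
now [0.5544 0.3121 0.015 ] yang -11.52 tilt [-0.      0.0001] j [-0.94  0.58  0.47  1.65 -0.3   0.98 -0.57] F [-2.55 -0.08  2.67] w 0.0524 t 27.95
d tool [ 0.0013 -0.0029 -0.    ] spin 0.05
```

View pics/top12.png

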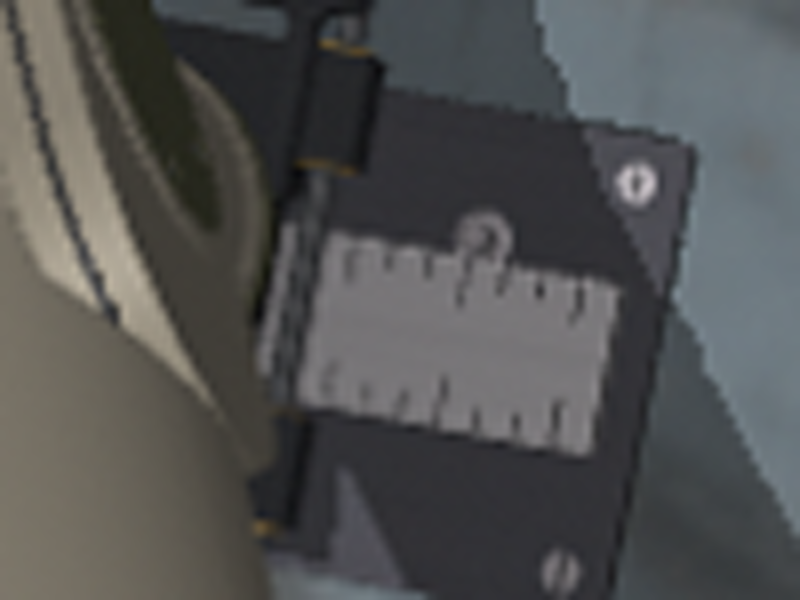

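View pics/scene12.png

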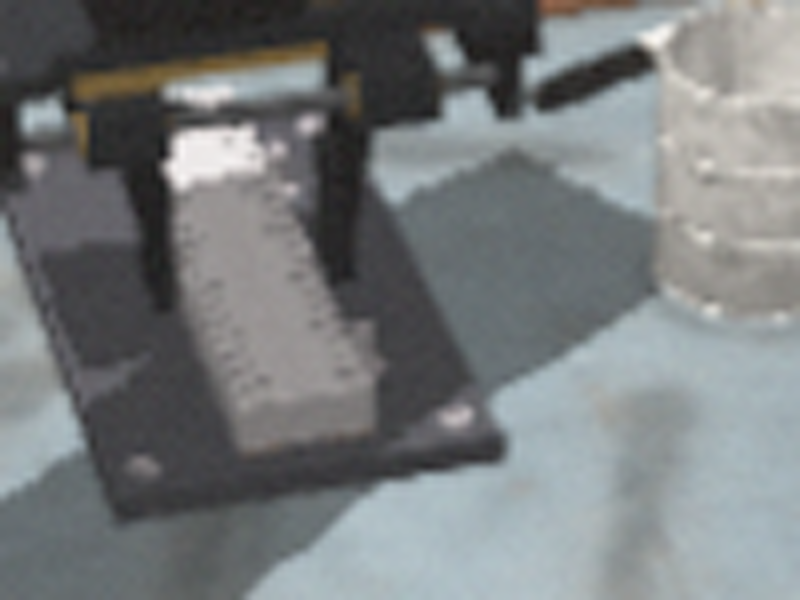

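The right pin (485,238 in the top crop) now meets the bar's far side. The left one is hidden, so I'll keep pushing gently until the force rises steadily.

>>> arm_command(increments=[{"gripper": 60,"dx": 0,"dy": 0.0005,"dz": 0,"spin": 0},{"gripper": 60,"dx": 0,"dy": 0,"dz": 0,"spin": 0},{"gripper": 60,"dx": 0,"dy": 0,"dz": 0,"spin": 0},{"gripper": 60,"dx": 0,"dy": 0,"dz": 0,"spin": 0},{"gripper": 60,"dx": 0,"dy": 0,"dz": 0,"spin": 0},{"gripper": 60,"dx": 0,"dy": 0,"dz": 0,"spin": 0},{"gripper": 60,"dx": 0,"dy": 0,"dz": 0,"spin": 0},{"gripper": 60,"dx": 0,"dy": 0,"dz": 0,"spin": 0}])

```text
time: 29.05
ee_pos: [0.555, 0.312, 0.015]
eef_rot: [0.775, 0.633, 0.0, 0.0]
ft_force: [-0.1, 0.1, -0.7]
width: 0.0524
```

```bash
python3 go.py .5518 .3140 .015 -11.57
```

```text
now [0.555 0.312 0.015] yang -11.52 tilt [0.0002 0.0001] j [-0.94  0.58  0.47  1.65 -0.3   0.98 -0.57] F [-0.1   0.15 -0.69] w 0.0524 t 29.05
d tool [ 0.0013 -0.0035 -0.    ] spin 0.05
```

>>> arm_command(increments=[{"gripper": 60,"dx": 0,"dy": 0.0005,"dz": 0,"spin": 0},{"gripper": 60,"dx": 0,"dy": 0,"dz": 0,"spin": 0},{"gripper": 60,"dx": 0,"dy": 0,"dz": 0,"spin": 0},{"gripper": 60,"dx": 0,"dy": 0,"dz": 0,"spin": 0},{"gripper": 60,"dx": 0,"dy": 0,"dz": 0,"spin": 0},{"gripper": 60,"dx": 0,"dy": 0,"dz": 0,"spin": 0},{"gripper": 60,"dx": 0,"dy": 0,"dz": 0,"spin": 0},{"gripper": 60,"dx": 0,"dy": 0,"dz": 0,"spin": 0}])

```text
time: 30.05
ee_pos: [0.5554, 0.312, 0.015]
eef_rot: [0.775, 0.633, 0.0, -0.0]
ft_force: [-2.7, 0.9, 1.3]
width: 0.0525
```

>>> arm_command(increments=[{"gripper": 60,"dx": 0,"dy": 0.0003,"dz": 0,"spin": 0},{"gripper": 60,"dx": 0,"dy": 0,"dz": 0,"spin": 0},{"gripper": 60,"dx": 0,"dy": 0,"dz": 0,"spin": 0},{"gripper": 60,"dx": 0,"dy": 0,"dz": 0,"spin": 0},{"gripper": 60,"dx": 0,"dy": 0,"dz": 0,"spin": 0},{"gripper": 60,"dx": 0,"dy": 0,"dz": 0,"spin": 0},{"gripper": 60,"dx": 0,"dy": 0,"dz": 0,"spin": 0},{"gripper": 60,"dx": 0,"dy": 0,"dz": 0,"spin": 0}])

```text
time: 31.05
ee_pos: [0.5557, 0.3119, 0.0149]
eef_rot: [0.775, 0.633, 0.0, 0.0]
ft_force: [0.1, 0.2, 0.2]
width: 0.0523
```

```bash
python3 go.py .5518 .3140 .015 -11.57; python3 - <<'E'
from h import *
for n,(x,y) in dict(scene=(240,170),top=(170,215)).items(): 
    im=cams.camera(n)[:,:,::-1];cv2.imwrite(f"pics/{n}13f.png",im);cv2.imwrite(f"pics/{n}13.png",cv2.resize(im[y:y+75,x:x+100],None,fx=8,fy=8,interpolation=cv2.INTER_CUBIC))
E
```

```text
now [0.5557 0.3119 0.0149] yang -11.52 tilt [0.0001 0.0001] j [-0.94  0.58  0.47  1.65 -0.3   0.98 -0.57] F [0.1  0.2  0.22] w 0.0523 t 31.05
d tool [ 0.0013 -0.0043 -0.0001] spin 0.05
```

View pics/top13.png

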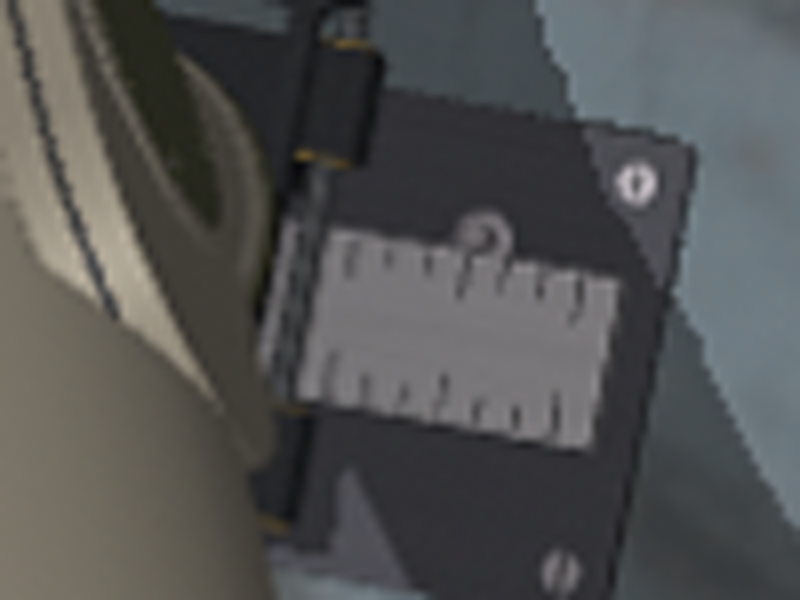

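View pics/scene13.png

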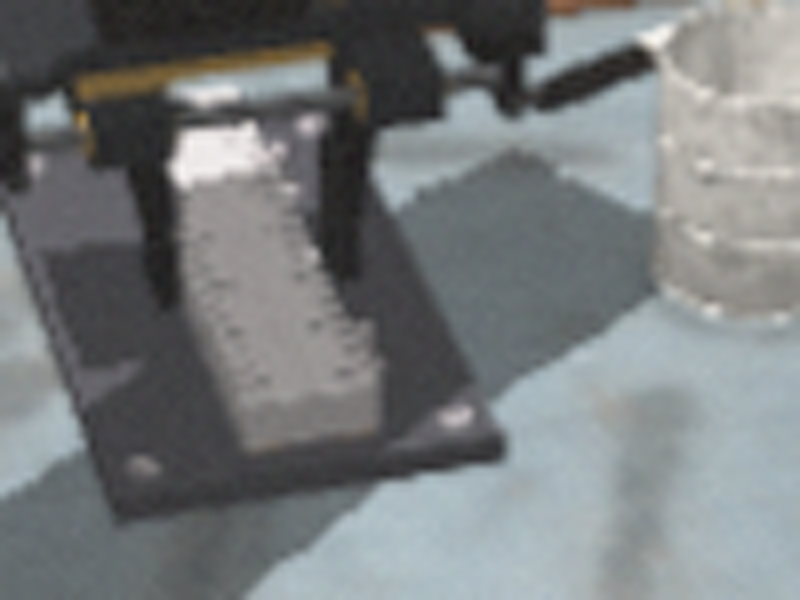

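```bash
python3 - <<'E'
from h import *
f=lambda q,z:pt("top",(170+q[0]/8-.44,215+q[1]/8-.44),z)[:2]
a,b=f((340,229),.032),f((622,283),.032)
u=(a-b)/np.linalg.norm(a-b);n=np.array([u[1],-u[0]])
print(a,b,"ang",np.degrees(np.arctan2(n[1],n[0])))
for p in [(.5650,.2497),(.5890,.3667)]: print((np.array(p)-b)@n)
c=f((595,447),.032);print("width",(b-c)@n)
E
```

```text
[0.56722708 0.28473375] [0.55174133 0.21129958] ang -11.908023586184573
0.005049754037195528
0.004391354633220533
width 0.04288431569892131
```

>>> arm_command(increments=[{"gripper": 60,"dx": 0,"dy": 0.0004,"dz": 0,"spin": 0},{"gripper": 60,"dx": 0,"dy": 0,"dz": 0,"spin": 0},{"gripper": 60,"dx": 0,"dy": 0,"dz": 0,"spin": 0},{"gripper": 60,"dx": 0,"dy": 0,"dz": 0,"spin": 0},{"gripper": 60,"dx": 0,"dy": 0,"dz": 0,"spin": 0},{"gripper": 60,"dx": 0,"dy": 0,"dz": 0,"spin": 0},{"gripper": 60,"dx": 0,"dy": 0,"dz": 0,"spin": 0},{"gripper": 60,"dx": 0,"dy": 0,"dz": 0,"spin": 0}])

```text
time: 32.15
ee_pos: [0.5561, 0.3118, 0.015]
eef_rot: [0.775, 0.633, 0.0, -0.0]
ft_force: [-1.6, 1.0, 0.2]
width: 0.0524
```

>>> arm_command(increments=[{"gripper": 60,"dx": 0,"dy": 0.0003,"dz": 0,"spin": 0},{"gripper": 60,"dx": 0,"dy": 0,"dz": 0,"spin": 0},{"gripper": 60,"dx": 0,"dy": 0,"dz": 0,"spin": 0},{"gripper": 60,"dx": 0,"dy": 0,"dz": 0,"spin": 0},{"gripper": 60,"dx": 0,"dy": 0,"dz": 0,"spin": 0},{"gripper": 60,"dx": 0,"dy": 0,"dz": 0,"spin": 0},{"gripper": 60,"dx": 0,"dy": 0,"dz": 0,"spin": 0},{"gripper": 60,"dx": 0,"dy": 0,"dz": 0,"spin": 0}])

```text
time: 33.15
ee_pos: [0.5564, 0.3118, 0.015]
eef_rot: [0.775, 0.633, 0.0, 0.0]
ft_force: [-1.2, 1.2, 0.7]
width: 0.0524
```

```bash
python3 go.py .5518 .3140 .015 -11.57
```

```text
now [0.5564 0.3118 0.015 ] yang -11.52 tilt [0.0001 0.0001] j [-0.93  0.58  0.47  1.65 -0.3   0.98 -0.57] F [-1.19  1.18  0.69] w 0.0524 t 33.15
d tool [ 0.0013 -0.005  -0.    ] spin 0.05
```

>>> arm_command(increments=[{"gripper": 60,"dx": 0,"dy": 0.0004,"dz": 0,"spin": 0},{"gripper": 60,"dx": 0,"dy": 0,"dz": 0,"spin": 0},{"gripper": 60,"dx": 0,"dy": 0,"dz": 0,"spin": 0},{"gripper": 60,"dx": 0,"dy": 0,"dz": 0,"spin": 0},{"gripper": 60,"dx": 0,"dy": 0,"dz": 0,"spin": 0},{"gripper": 60,"dx": 0,"dy": 0,"dz": 0,"spin": 0},{"gripper": 60,"dx": 0,"dy": 0,"dz": 0,"spin": 0},{"gripper": 60,"dx": 0,"dy": 0,"dz": 0,"spin": 0}])

```text
time: 34.15
ee_pos: [0.5567, 0.3118, 0.015]
eef_rot: [0.774, 0.633, 0.0, -0.0]
ft_force: [-3.7, 0.9, 2.6]
width: 0.0521
```

```bash
python3 go.py .5518 .3140 .015 -11.57; python3 - <<'E'
from h import *
for n,(x,y) in dict(scene=(240,170),top=(170,215)).items(): 
    im=cams.camera(n)[:,:,::-1];cv2.imwrite(f"pics/{n}14f.png",im);cv2.imwrite(f"pics/{n}14.png",cv2.resize(im[y:y+75,x:x+100],None,fx=8,fy=8,interpolation=cv2.INTER_CUBIC))
E
```

```text
now [0.5567 0.3118 0.015 ] yang -11.52 tilt [-0.0001  0.0002] j [-0.93  0.58  0.47  1.65 -0.3   0.98 -0.57] F [-3.68  0.93  2.56] w 0.0521 t 34.15
d tool [ 0.0012 -0.0052 -0.    ] spin 0.05
```

View pics/top14.png

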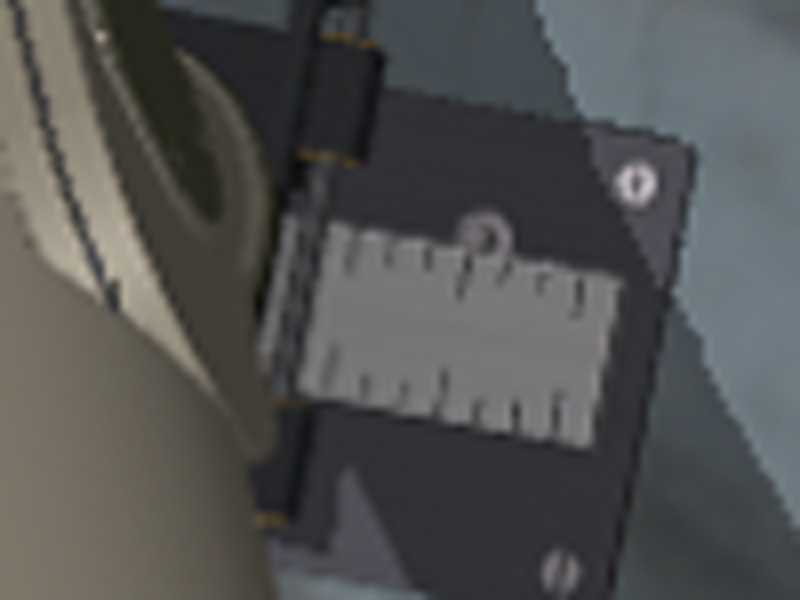

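The right end has stopped while the left part still advances, so the bar is pivoting on the right pin. Continuing in small steps.

>>> arm_command(increments=[{"gripper": 60,"dx": 0,"dy": 0.0003,"dz": 0,"spin": 0},{"gripper": 60,"dx": 0,"dy": 0,"dz": 0,"spin": 0},{"gripper": 60,"dx": 0,"dy": 0,"dz": 0,"spin": 0},{"gripper": 60,"dx": 0,"dy": 0,"dz": 0,"spin": 0},{"gripper": 60,"dx": 0,"dy": 0,"dz": 0,"spin": 0},{"gripper": 60,"dx": 0,"dy": 0,"dz": 0,"spin": 0},{"gripper": 60,"dx": 0,"dy": 0,"dz": 0,"spin": 0},{"gripper": 60,"dx": 0,"dy": 0,"dz": 0,"spin": 0}])

```text
time: 35.25
ee_pos: [0.5568, 0.3118, 0.0149]
eef_rot: [0.774, 0.633, -0.0, -0.0]
ft_force: [-4.8, 0.6, 3.2]
width: 0.0526
```

```bash
python3 go.py .5518 .3140 .015 -11.57
```

```text
now [0.5568 0.3118 0.0149] yang -11.51 tilt [-0.0003  0.0002] j [-0.93  0.58  0.47  1.65 -0.3   0.98 -0.57] F [-4.78  0.59  3.17] w 0.0526 t 35.25
d tool [ 0.0012 -0.0054 -0.0001] spin 0.06
```

>>> arm_command(increments=[{"gripper": 60,"dx": 0,"dy": 0.0002,"dz": 0,"spin": 0},{"gripper": 60,"dx": 0,"dy": 0,"dz": 0,"spin": 0},{"gripper": 60,"dx": 0,"dy": 0,"dz": 0,"spin": 0},{"gripper": 60,"dx": 0,"dy": 0,"dz": 0,"spin": 0},{"gripper": 60,"dx": 0,"dy": 0,"dz": 0,"spin": 0},{"gripper": 60,"dx": 0,"dy": 0,"dz": 0,"spin": 0},{"gripper": 60,"dx": 0,"dy": 0,"dz": 0,"spin": 0},{"gripper": 60,"dx": 0,"dy": 0,"dz": 0,"spin": 0}])

```text
time: 36.25
ee_pos: [0.5568, 0.3118, 0.0149]
eef_rot: [0.774, 0.633, -0.0, -0.0]
ft_force: [-5.1, 0.3, 3.4]
width: 0.0526
```

```bash
python3 go.py .5518 .3140 .015 -11.57
```

```text
now [0.5568 0.3118 0.0149] yang -11.51 tilt [-0.0007  0.0002] j [-0.93  0.58  0.47  1.65 -0.3   0.98 -0.57] F [-5.15  0.25  3.41] w 0.0526 t 36.25
d tool [ 0.0012 -0.0054 -0.0001] spin 0.06
```

The tool has stopped at a steady 5 N, so the bar is seated. Backing the finger off, rising, and moving away to check.

>>> arm_command(increments=[{"gripper": 60,"dx": 0,"dy": -0.0015,"dz": 0,"spin": 0},{"gripper": 60,"dx": 0,"dy": -0.002,"dz": 0,"spin": 0},{"gripper": 60,"dx": 0,"dy": -0.0005,"dz": 0,"spin": 0},{"gripper": 60,"dx": 0,"dy": 0,"dz": 0,"spin": 0},{"gripper": 60,"dx": 0,"dy": 0,"dz": -0.01,"spin": 0},{"gripper": 60,"dx": 0,"dy": 0,"dz": -0.02,"spin": 0},{"gripper": 60,"dx": 0,"dy": 0,"dz": -0.04,"spin": 0},{"gripper": 60,"dx": 0,"dy": 0,"dz": -0.05,"spin": 0}])

```text
time: 37.25
ee_pos: [0.5531, 0.3121, 0.1371]
eef_rot: [0.775, 0.632, -0.0, 0.0]
ft_force: [0.7, -0.0, 0.1]
width: 0.0523
```

>>> arm_command(increments=[{"gripper": 60,"dx": 0,"dy": 0,"dz": -0.04,"spin": 0},{"gripper": 60,"dx": -0.05,"dy": 0,"dz": -0.03,"spin": 0},{"gripper": 60,"dx": -0.055,"dy": 0,"dz": 0,"spin": 0},{"gripper": 60,"dx": -0.055,"dy": 0,"dz": 0,"spin": 0},{"gripper": 60,"dx": -0.055,"dy": 0,"dz": 0,"spin": 0},{"gripper": 60,"dx": -0.055,"dy": 0,"dz": 0,"spin": 0},{"gripper": 60,"dx": -0.03,"dy": 0,"dz": 0,"spin": 0},{"gripper": 60,"dx": 0,"dy": 0,"dz": 0,"spin": 0}])

```text
time: 38.25
ee_pos: [0.4933, 0.0157, 0.2065]
eef_rot: [0.776, 0.631, 0.001, -0.0]
ft_force: [-0.0, 0.5, 0.4]
width: 0.0523
```

```bash
python3 go.py .5518 .3140 .015 -11.57; python3 - <<'E'
from h import *
for n,(x,y) in dict(scene=(230,160),top=(140,200)).items(): 
    im=cams.camera(n)[:,:,::-1];cv2.imwrite(f"pics/{n}15f.png",im);cv2.imwrite(f"pics/{n}15.png",cv2.resize(im[y:y+98,x:x+130],None,fx=6,fy=6,interpolation=cv2.INTER_CUBIC))
E
```

```text
now [0.4933 0.0157 0.2065] yang -11.80 tilt [0.0019 0.0018] j [-0.8   0.03  0.7   1.86 -0.02  1.26 -0.3 ] F [-0.    0.53  0.36] w 0.0523 t 38.25
d tool [ 0.3036 -0.0041  0.1921] spin -0.23
```

View pics/top15.png

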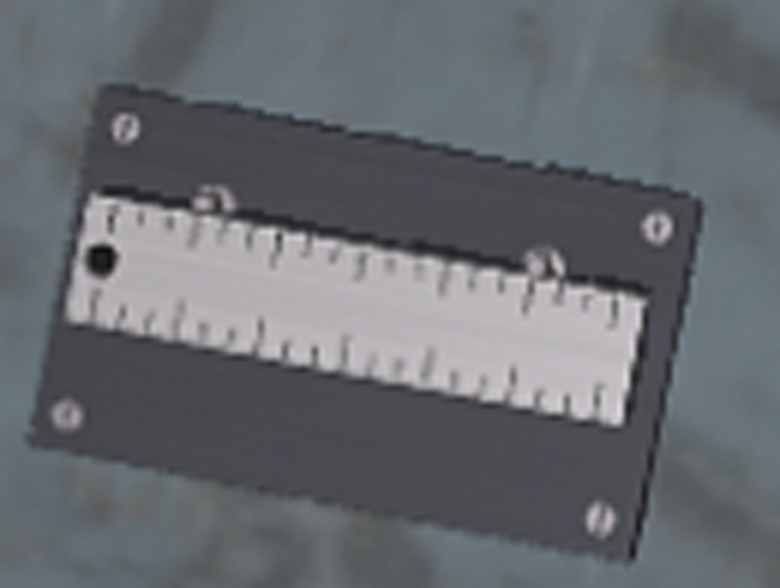

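View pics/scene15.png

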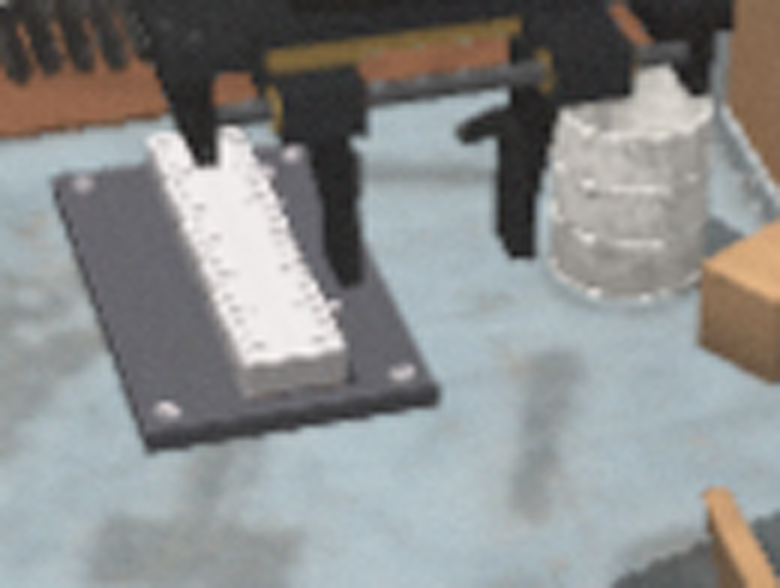

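The plate's screws are exactly where they started, and both pins (213,200) and (545,263) sit at the bar's far side well inside its length. Now to check the bar's angle against the pin line numerically.

```bash
python3 - <<'E'
from h import *
t=cv2.imread("pics/top15f.png");g=cv2.cvtColor(t,cv2.COLOR_BGR2GRAY).astype(float)
pr=np.array([.5650,.2497]);pl=np.array([.5890,.3667])
u=(pl-pr)/np.linalg.norm(pl-pr);n=np.array([u[1],-u[0]]);mid=(pl+pr)/2
print("n ang",np.degrees(np.arctan2(n[1],n[0])))
def edge(lo,hi,z=.032):
    out=[]
    for s in np.arange(-.09,.0901,.004):
        if abs(abs(s)-.06)<.01: continue
        d=np.arange(lo,hi,.0002);px=np.array([proj("top",[*(mid+u*s+n*k),z]) for k in d]).astype(np.float32)
        v=cv2.remap(g.astype(np.float32),px[:,0:1],px[:,1:2],cv2.INTER_LINEAR).ravel()
        th=145
        j=np.where(v>th)[0]; out.append((s,d[j[-1]] if hi>-.02 else d[j[0]]))
    return np.array(out)
for nm,(lo,hi) in dict(far=(-.02,.012),near=(-.06,-.03)).items():
    e=edge(lo,hi);p=np.polyfit(e[:,0],e[:,1],1);res=e[:,1]-np.polyval(p,e[:,0]);k=abs(res)<.0012;p=np.polyfit(e[k,0],e[k,1],1)
    print(nm,"slope deg %.2f"%np.degrees(p[0]),"at -60,0,60",(np.polyval(p,[-.06,0,.06])*1000).round(2),"sd",res.std()*1000)
hs=[]
f=lambda q:pt("top",(140+q[0]/6-.4,200+q[1]/6-.4),.032)[:2]
for q in [(90,194),(650,295),(622,425),(68,322)]: print("corner",((f(q)-mid)@u).round(4),((f(q)-mid)@n).round(4))
E
```

```text
n ang -11.592175410291077
far slope deg 0.05 at -60,0,60 [-4.6  -4.54 -4.49] sd 1.3604762836736402
near slope deg 0.51 at -60,0,60 [-48.03 -47.49 -46.96] sd 1.3738549719353166
corner 0.0999 -0.0038
corner -0.1008 -0.0027
corner -0.0998 -0.0484
corner 0.0986 -0.0491
```

Both pin gaps match (edge 4.5 to 4.6 mm from the pin axes, against a 4 mm radius), the slope is about 0.05°, and the bar is centred within 1 mm. Handing in.

```bash
python3 -c "
from bench import job;print(job.close_job())"
```

```text
the job is handed in; nothing more can be done
None
```

The straightedge lies cork-down on the steel plate with its far long side against both pins, and I handed the job in after about 38 s of the 70 s allowed.

I lifted it out of the rack and stood it on the bench beyond the rack. I pushed its top so it tipped onto the cork and withdrew. I then took it across its width, carried it onto the plate's wide part and slid it to the pins. For the last few millimetres I let go and pushed at mid-length with the near finger alone, so the bar could square itself.

**Contact:** the push rose to a steady 5 N with the tool no longer advancing, which a bar resting on only one pin would not do. That is below the 9 N at which the plate might start to slide.

**Position in the top view:**
- **Pins:** both sit at the far side, about 40 mm inside each end of the bar, which is centred on them within about 1 mm.
- **Far edge:** it measures 4.5 to 4.6 mm from both pin axes, where 4.0 mm is expected. The 0.5 mm excess is within the 2 mm calibration.
- **Disagreement:** the far edge fits the pin line to 0.05°, but the near edge came out at 0.5°. Both fits are noisy (about 1.4 mm scatter), so I relied on the force for contact at both pins.

**Surroundings:** the plate's screws show no movement from the first picture. I never went near the can or the bottle; I did not measure their positions again at the end. The gripper was clear of everything when I handed in.

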